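# Fit the syrup pump and hold its jar at the cup

### The arm

A 7-joint arm with a two-finger parallel gripper is mounted at the origin on the work surface. World frame = base frame: x ahead of the robot, y to its left, z up, the work surface at z = 0. Lengths are in m, angles in rad, forces in N, time in s.
With the tool pointing down it reaches from about 0.35 to 0.9 m from the base axis. Payload 8.1 kg.
Tool frame: the origin (TCP) lies between the finger pads, 19 mm behind the fingertips; this is the grasp point; z points along the fingers, y is the direction in which the jaws open and shut (so a half turn about z gives the same grasp; the last joint's range is limited). The gripper opens to 85 mm and grips with 20 to 120 N. Pads are 22 mm wide; open, the fingers measure 114 mm over their backs; the gripper's body (76 mm by 85 mm) begins 54 mm behind the grasp point. The pads swing forward as they close: fully open they stand 13 mm farther back than shut.
Start: joints at [-1.441, 0.434, 0.025, 1.573, -0.012, 1.134, -0.075], TCP at [0.144, 0.608, 0.25] pointing down, gripper open.
Joint ranges: [-2.62, 2.62], [-0.44, 2.09], [-1.27, 1.32], [0.08, 2.57], [-1.32, 4.46], [0.12, 2], [-2.74, 2.74]. Speed limits (rad/s): [2.22, 2.22, 3.01, 3.01, 3.14, 3.14, 3.14].

### API

Orientations are given as a unit quaternion [x, y, z, w].
In Python, from cell import get_state, camera, camera_model, job_done, masks_of gives the robot as it stands. The module is installed in compiled form; this text tells all that it offers.
- The arm moves only by the tool move_arm, never from a script. Its argument "moves" is a list of rows, each an object of numbers: "dx", "dy", "dz": the shift along the tool's x, y, z in cm; "rx", "ry", "rz": the turn, a rotation vector about the tool's x, y, z in degrees; "claw": the closure in counts, from 0 (fully open) to 255 (shut). In form: [{"dx": .., "dy": .., "dz": .., "rx": .., "ry": .., "rz": .., "claw": ..}, ...]. A call has 1 to 20 rows; each row shifts and turns the commanded pose from where the row before left it, along the tool's axes as they then stand; what a row does not reach is not made up. A row lasts 1/12 s, in which the tool goes at most 41.7 mm and 7.16 degrees, less where a joint would pass 70% of its speed; a pose out of reach is approached as far as the arm can. A call with a gripper value outside its range is refused whole. The fingers move at their own pace and stop on an object; "newtons" is the grip in N (left out, the last holds). Time passes only in rows, so rows that do not move let the fingers close. It gives the time, the measured TCP pose, the force and the opening at its end, in the units of the state.
- get_state(): the state, without advancing time (a new reading comes with each control period).
- camera(name): name is "scene" or "side" or "wrist"; returns (picture, depth): 400x640x3 uint8, red, green, blue; 400x640 float32, m along the optical axis (not along the pixel's ray), 0 where there is no reading.
- camera_model(name): a dict with "vertical_fov" (degrees; the focal length in pixels is half the picture's height over the tangent of half this angle, whatever the lens; pixels are square), "cx", "cy" (the principal point, pixels), "R" (3x3) and "t" (3): a world point X has camera coordinates R X + t. Camera axes: x right, y down, z forward; pixel columns grow to the right and rows downward; lengths in m; the calibration is good to about 2 mm. A picture is of the moment at which its call begins: read the wrist's pose just before it. camera_model takes no time and is no camera call; for the wrist camera it gives the pose at the moment of the call.
- job_done(): hands the job in, once; it reports no verdict.
Trained networks look in the newest picture that a camera, given by its name, has taken for a name from the list of things; names that differ only in an ending like _2 or _b are one class to them, and where a whole thing is asked for, a point or a joint stands for the part that bears it (a point fixed in the world has none). Each returns a list of dicts, best first, with "score" (0 to 1); they miss things now and then, are a little off and sometimes report something else, mostly with a low value. They report only what shows in the picture. A call takes as long as a camera call. They do not tell look-alikes from the thing itself.
- masks_of(camera, thing): "mask" (400x640 bool, what is visible of it) and "extent" ([centre column, centre row, width, height] in pixels, round what is visible of it).
The state is a dict: "clock": time; "joint_pos": joint angles; "joint_vel": joint speeds; "joint_torque": joint torques, N m; "position": TCP position; "orientation": TCP orientation; "force": force on the tool from outside, world axes, zero at the start; "wrist_torque": the same for the moment, N m; "width": finger opening in m.
Only numpy, scipy, OpenCV 4.12 (cv2) and the standard library are available. Lean on these libraries where they do the work, as an engineer would, in place of code of your own. Each camera call takes 0.05 s, during which the arm holds its last target. There are 200 camera calls.

### The job

Take the syrup pump out of the draining rack and set it upright in the one open jar on the revolving jar carousel, lowering it until its collar rests on the jar's neck before you let go, with its spout pointing outward over the edge of the turntable. Then turn the carousel until that jar stands squarely in front of the cup on the drip tray with the spout over the cup, and finish while holding the carousel still by its centre handle, clear of the pump, so that someone can work the pump. Leave the cup and everything else where they stand.

Things in the scene. Friction and masses are not known exactly. Their poses are not given: they have to be found in the camera images.
- pump: Drop-in syrup pump, rigid, about 70 g, upright in one hole of the rack at first. Origin: on its axis under the collar, the face that rests on rack or neck; z up, spout along -x. Below: barrel 16 mm thick to 34 mm down, tapering by 42 mm to the 8 mm dip tube, which ends 82 mm down. Above: collar 34 mm wide, 12 high, a 10 mm stem, then the head, 36 (x) by 24 (y) mm, from 36 to 54 mm up.
- pump_head (a point): Centre of the pump's head, 45 mm above the pump's origin; the place to grip, across the head's 24 mm width (along the pump's y).
- pump_spout (a point): End of the pump's spout, 71 mm from the pump's axis along its -x and 33 mm above the pump's origin. The spout is an 8 mm thick tube, up to 51 mm above the origin.
- jar_mouth (a point): Centre of the open jar's mouth, top of its neck, 125 mm above the work surface, 74 mm from the carousel's axis. White stoneware jar, 62 mm wide, 95 mm high, clipped to the turntable, the only one of four without a lid. Neck 30 mm outside, hole 20 mm, hollow 89 mm deep. The point turns with the carousel: its -x points outward from the axis through this jar.
- carousel: The turntable with its four jars, turning about its vertical axis; origin on the axis at the work surface, z up, its -x pointing outward through the open jar. No stops; light friction (0.06 N m), stays where left. Wooden disc of radius 108 mm, top 30 mm above the work surface, four jars at 90 degrees on a 74 mm radius; the closed ones reach 145 mm above the work surface.
- handle_grip (a point): Where to grip the centre handle, on the carousel's axis, 215 mm above the work surface. The handle is a dark wooden bar on a steel post, fixed to the turntable: 15 mm thick (carousel's x), 50 mm long (carousel's y: square to the line to the open jar), from 196 to 230 mm above the work surface.
- front_spot (a point): Fixed point where jar_mouth lies when the open jar stands squarely in front: 74 mm from the carousel's axis on the line towards the cup, 125 mm above the work surface.
- cup_rim (a point): Centre of the cup's mouth, 99 mm above the work surface. White cup, 76 mm across the rim, 85 mm high, loose on the steel drip tray (112 by 124 mm, top 14 mm above the work surface) fixed to the front of the carousel's stand; its axis is about 153 mm from the carousel's axis.
- cup: The same cup; origin: centre of its underside. To be left where it stands.
- rack: Wooden draining rack, 70 mm (x) by 170 mm (y), top 107 mm above the work surface, fixed, with two 20 mm holes through its 12 mm top board at y = -50 mm and y = +50 mm; origin: centre of its underside. It stands on either side of the carousel.
- stopper: Spare wooden jar stopper with a round 28 mm knob, standing in the rack's other hole, its knob reaching 45 mm above the rack's top. Origin: underside of its collar, on its axis. Leave it.
- canister: Steel canister with lid, 100 mm in diameter, 140 mm high; origin: centre of its underside. It stands on the side of the carousel away from the rack. Leave it.
- mug: Mug, 82 mm across, 92 mm high; origin: centre of its underside. Leave it.
- dice_cup: Dark wooden dice cup, 84 mm across the rim, 95 mm high; origin: centre of its underside. Leave it.
- cards: Card box, 64 by 90 by 20 mm, lying flat; origin: centre of its underside. Leave it.
- sugar_jar: Closed glass jar, 72 mm in diameter, 105 mm high; origin: centre of its underside. Leave it.
- chalk: Cue chalk, a 22 mm cube; origin: centre of its underside. Leave it.
Not all that is in view belongs to the job. There is more than one size of the pump; the job needs the smaller. Leave any pink look-alike of the cup alone.

How it is judged:
On the way, in this order (a step that is already met when the one before it is completed fails the run):
1. the pump is set home in the open jar, still in hand: its collar on the jar's neck, upright (horizontal distance between pump and jar_mouth below 0.005 m and z of pump in the frame of jar_mouth below 0.004 m and angle between pump's own z axis and vertical below 0.08 rad and contact force between the fingers and pump above 0.5 N), for 0.1 s.
2. the pump's jar stands in front with the spout over the cup, and the carousel is held by its handle (horizontal distance between pump and jar_mouth below 0.005 m and z of pump in the frame of jar_mouth below 0.004 m and angle between pump's own z axis and vertical below 0.08 rad and horizontal distance between jar_mouth and front_spot below 0.014 m and horizontal distance between pump_spout and cup_rim below 0.028 m and contact force between the fingers and carousel above 1 N and distance between the grasp point and handle_grip below 0.035 m and contact force between each of the arm, the fingers and pump below 0.05 N and angular speed of carousel below 0.1 rad/s), for 0.2 s.
At the end, for the whole second after the job is handed in: Pump upright in the open jar (5 mm of centre, 4 mm of the neck, 0.08 rad); jar mouth within 14 mm of its front place, spout end within 28 mm of the cup's centre from above; TCP within 35 mm of the grip point, fingers pressing over 1 N, off the pump; carousel under 0.1 rad/s; cup moved under 15 mm (all of step 2 and distance of cup from where it was at the start of the episode below 0.015 m); the arm keeps its last pose, push and grip.
It fails at once if the cup is pushed more than 20 mm or tipped (distance of cup from where it was at the start of the episode above 0.02 m or angle between cup's own z axis and vertical above 0.3 rad).
It fails at once if another thing on the surface or in the rack is moved more than 30 mm (distance of any of stopper, canister, mug, dice_cup, cards, sugar_jar, chalk from where it was at the start of the episode above 0.03 m).
It also fails if it takes over 64 s, if anything falls off the work surface, if the arm or the gripper's body presses on something with over 40 N, if the wrist force passes 120 N, or if a joint passes its speed limit or range.

## Working session

There is one attempt and no reset: what is moved stays moved. The work goes in short steps, Python scripts to look and compute and a tool call to move; the robot and the scene stay as the last step left them, time stands still between calls to the robot, and variables do not carry over. Pictures are saved under pics/ and viewed, about 8 in all and at most 12, crops included, and the job is handed in when it is done.

Besides the shell and the picture viewer there is one more tool, called after "Call:" as name(argument=value, ...) on one line, values as JSON. move_arm: Moves the arm, as the interface text tells. Its arguments: {"type":"object","properties":{"moves":{"type":"array","items":{"type":"object","properties":{"dx":{"type":"number"},"dy":{"type":"number"},"dz":{"type":"number"},"rx":{"type":"number"},"ry":{"type":"number"},"rz":{"type":"number"},"claw":{"type":"number"}}}},"newtons":{"type":"number"}},"required":["moves"]}

```bash
mkdir -p pics
cat > h.py <<'E'
import numpy as np, cv2
from cell import *
from scipy.spatial.transform import Rotation as Ro
def cloud(name):
    m=camera_model(name); p,d=camera(name)
    f=200/np.tan(np.radians(m["vertical_fov"])/2)
    v,u=np.mgrid[0:400,0:640]
    c=np.stack([(u-m["cx"])/f*d,(v-m["cy"])/f*d,d],-1)
    R=np.array(m["R"]);t=np.array(m["t"])
    W=(c-t)@R
    W[d<=0]=np.nan
    return p,d,W
def save(p,n): cv2.imwrite("pics/"+n,cv2.cvtColor(p,cv2.COLOR_RGB2BGR))
E
python3 - <<'E'
from h import *
for n in ("scene","side"):
    p,d,W=cloud(n); save(p,n+"1.png"); np.savez(n+"1.npz",p=p,W=W)
    m=camera_model(n); print(n,m["vertical_fov"],-np.array(m["R"]).T@np.array(m["t"]))
    for k in ("pump","jar_mouth","carousel","handle_grip","cup","rack","stopper","canister"):
        for r in masks_of(n,k)[:3]:
            M=r["mask"]&np.isfinite(W[...,0])
            if M.sum(): print(k,round(r["score"],2),np.round(r["extent"]),np.round(np.nanmedian(W[M],0),3),np.round(W[M].min(0),3),np.round(W[M].max(0),3))
s=get_state(); print(s["clock"],s["position"],s["orientation"],s["width"])
E
```

```text
scene 50.2815016232744 [ 1.0809016  -0.58982008  0.78240508]
pump 0.57 [200. 243.  40.  48.] [ 0.458 -0.286  0.15 ] [ 0.239 -0.311 -0.003] [ 0.477 -0.192  0.164]
pump 0.55 [147. 233.  58.  65.] [ 0.287 -0.326  0.034] [ 0.173 -0.425 -0.003] [ 0.449 -0.234  0.149]
jar_mouth 0.74 [332. 201.  82. 105.] [ 0.543 -0.01   0.071] [ 0.361 -0.09  -0.002] [0.631 0.154 0.233]
carousel 0.82 [330. 199.  84. 103.] [ 0.543 -0.007  0.07 ] [ 0.307 -0.09  -0.004] [0.631 0.231 0.233]
handle_grip 0.53 [430. 216.  41.  51.] [0.724 0.165 0.06 ] [ 0.647  0.139 -0.003] [0.76  0.336 0.095]
cup 0.76 [274. 197.  26.  43.] [ 0.394 -0.053  0.072] [ 0.347 -0.085  0.016] [ 0.423 -0.011  0.102]
cup 0.59 [316. 151.  26.  33.] [0.302 0.185 0.06 ] [ 0.151  0.156 -0.003] [0.332 0.307 0.087]
rack 0.89 [196. 274.  92.  92.] [ 0.465 -0.336  0.07 ] [ 0.309 -0.418 -0.003] [ 0.494 -0.189  0.149]
stopper 0.72 [172. 265.  22.  23.] [ 0.459 -0.384  0.125] [ 0.428 -0.398  0.108] [ 0.469 -0.362  0.153]
canister 0.62 [392. 157.  36.  54.] [0.513 0.289 0.09 ] [ 0.448  0.269 -0.   ] [0.546 0.367 0.142]
side 44.67452402998231 [ 0.17927
[... 656 characters left out ...]
  22.  34.] [ 0.384 -0.033  0.068] [ 0.345 -0.085 -0.   ] [0.421 0.048 0.103]
cup 0.67 [217. 199.  26.  39.] [0.291 0.186 0.056] [ 0.255  0.157 -0.002] [0.328 0.237 0.09 ]
rack 0.57 [348. 337.  63.  82.] [ 0.44  -0.35   0.105] [ 0.394 -0.418 -0.005] [ 0.522 -0.193  0.161]
stopper 0.77 [355. 340.  16.  18.] [ 0.447 -0.386  0.142] [ 0.434 -0.396  0.111] [ 0.465 -0.368  0.154]
stopper 0.34 [332. 305.  32.  30.] [ 0.447 -0.289  0.155] [ 0.386 -0.31  -0.003] [ 0.481 -0.243  0.164]
canister 0.71 [263. 148.  33.  49.] [0.486 0.292 0.106] [ 0.444  0.268 -0.003] [0.587 0.509 0.143]
0.9 [0.14422105 0.60814902 0.25004388] [1.16179509e-01 9.93228232e-01 3.66668430e-05 1.64450124e-05] 0.08547155686046012
```

Run:
```python
import cv2,numpy as np
a=cv2.imread("pics/scene1.png")[110:340,110:470]; b=cv2.imread("pics/side1.png")[130:400,190:420]
b=cv2.resize(b,None,fx=2.2,fy=2.2,interpolation=3)
cv2.imwrite("pics/c1.png",cv2.resize(a,None,fx=2.2,fy=2.2,interpolation=3)); cv2.imwrite("pics/c2.png",b)
```

```text
(no output)
```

View pics/c1.png

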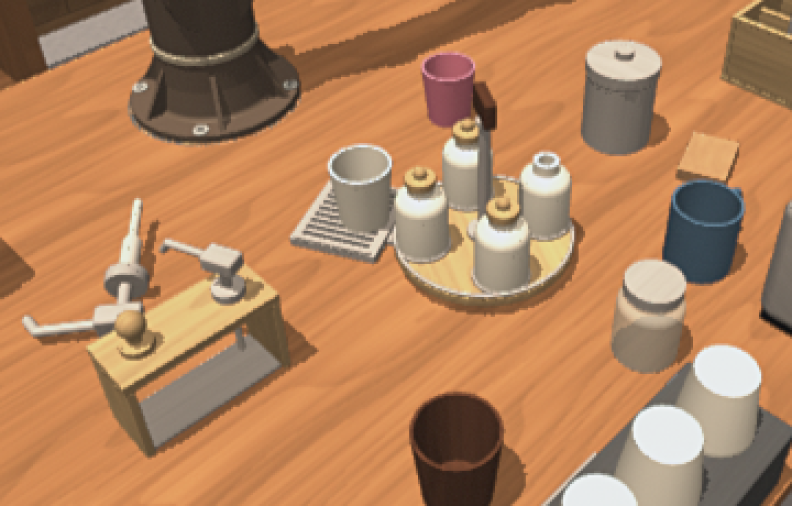

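View pics/c2.png

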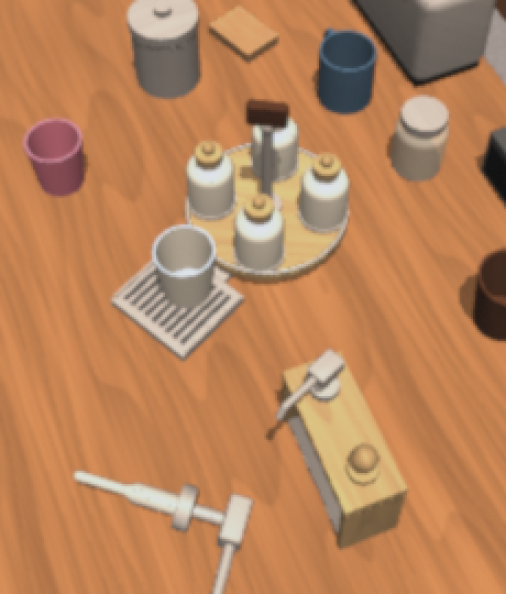

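```bash
cat > fit.py <<'E'
from h import *
def circ(P):
    A=np.c_[2*P,np.ones(len(P))]; s=np.linalg.lstsq(A,(P**2).sum(1),rcond=None)[0]
    return s[:2],np.sqrt(s[2]+s[:2]@s[:2])
def rect(P): return cv2.minAreaRect((P*1000).astype(np.float32))
E
python3 - <<'E'
from fit import *
for n in ("scene","side"):
    z=np.load(n+"1.npz"); W=z["W"]; P=z["p"].astype(int)
    X,Y,Z=W[...,0],W[...,1],W[...,2]
    def sel(x0,x1,y0,y1,z0,z1): 
        return W[(X>x0)&(X<x1)&(Y>y0)&(Y<y1)&(Z>z0)&(Z<z1)]
    print(n)
    h=sel(.4,.65,-.15,.2,.222,.24); print("handle",len(h),h.mean(0),rect(h[:,:2]))
    k=sel(.40,.66,-.13,.15,.132,.16)
    _,lab,c=cv2.kmeans(k.astype(np.float32),4,None,(3,50,1e-5),10,2)
    for i in range(4): print(" lid",(lab==i).sum(),c[i],k[lab[:,0]==i].min(0),k[lab[:,0]==i].max(0))
    r=sel(.40,.66,-.13,.15,.119,.129); print("z125",len(r))
    _,lab,c=cv2.kmeans(r.astype(np.float32),4,None,(3,50,1e-5),10,2)
    for i in range(4): print(" n",(lab==i).sum(),c[i])
    d=sel(.40,.66,-.13,.15,.026,.034); hull=cv2.convexHull((d[:,:2]).astype(np.float32))[:,0]; print("disc",circ(hull))
    c=sel(.32,.45,-.12,.03,.093,.104); print("cup",len(c),circ(c[:,:2]))
    p=sel(.40,.5,-.33,-.25,.158,.17); print("head",len(p),p.mean(0),rect(p[:,:2]))
    p=sel(.33,.5,-.33,-.2,.137,.17); print("head+spout",p.min(0),p.max(0)); f=p[p[:,0].argsort()[:6]]; print(f.round(3))
    p=sel(.38,.52,-.45,-.2,.102,.111); print("rack",len(p),rect(p[:,:2]))
    s=sel(.40,.5,-.42,-.35,.12,.16); print("stop",s.mean(0))
E
```

```text
scene
handle 96 [0.52528267 0.01659687 0.22846193] ((522.1425170898438, 19.25703239440918), (13.847332954406738, 48.92428970336914), 58.80215072631836)
 lid 54 [0.5251124  0.01646746 0.14611967] [0.51674276 0.01277654 0.13252627] [0.53033445 0.02277616 0.15977912]
 lid 72 [ 0.48705494 -0.04611494  0.13585088] [ 0.46863845 -0.05926829  0.13202113] [ 0.49974397 -0.02790749  0.14550266]
 lid 51 [0.46207568 0.05487434 0.13647649] [0.44415986 0.04078638 0.13221011] [0.47524226 0.07425432 0.14386689]
 lid 75 [ 0.58776814 -0.02079369  0.13616301] [ 0.5703365  -0.03478419  0.13200816] [ 0.60274244 -0.00334354  0.14498031]
z125 199
 n 49 [0.49350032 0.03327281 0.1243698 ]
 n 75 [0.5620467  0.08104043 0.12350921]
 n 36 [ 0.49367556 -0.05206235  0.12494057]
 n 39 [ 0.593775   -0.02923454  0.12490576]
disc (array([0.51063769, 0.01364901]), np.float64(0.11525022429951182))
cup 163 (array([ 0.38490042, -0.04734223]), np.float64(0.035781241200700135))
head 151 [ 0.45385073 -0.28441382  0.16072093] ((437.42767333984375, -288.5965576171875), (77.56312561035156, 23.268503189086914), 18.8902530670166)

[... 1167 characters left out ...]
762 0.12408619]
disc (array([0.51149366, 0.0182932 ]), np.float64(0.1113635404816475))
cup 163 (array([ 0.38508068, -0.04411597]), np.float64(0.036285645598352075))
head 135 [ 0.45207373 -0.28241176  0.16052509] ((437.34039306640625, -288.9169616699219), (71.89218139648438, 22.670673370361328), 22.01241683959961)
head+spout [ 0.38648247 -0.31028108  0.14151943] [ 0.47371378 -0.26573428  0.16430661]
[[ 0.386 -0.304  0.143]
 [ 0.387 -0.309  0.148]
 [ 0.387 -0.309  0.143]
 [ 0.387 -0.307  0.148]
 [ 0.388 -0.305  0.149]
 [ 0.389 -0.31   0.142]]
rack 1549 ((452.996337890625, -331.0915832519531), (172.06173706054688, 71.40451049804688), 87.44401550292969)
stop [ 0.44856321 -0.38333695  0.14561521]
```

The images show the pump to use in the rack's +y hole at about (0.455, -0.281), spout towards about 201°. The bigger pump lies on the table. The open jar is at about (0.559, 0.081), the carousel axis at (0.521, 0.018) and the cup at (0.385, -0.046). I'll move above the pump now.

Call:
move_arm(moves=[{"dx": -2.37, "dy": -2.06, "dz": -0.8}, {"dx": -2.37, "dy": -2.06, "dz": -0.8}, {"dx": -2.37, "dy": -2.06, "dz": -0.8}, {"dx": -2.37, "dy": -2.06, "dz": -0.8}, {"dx": -2.37, "dy": -2.06, "dz": -0.8}, {"dx": -2.37, "dy": -2.06, "dz": -0.8}, {"dx": -2.37, "dy": -2.06, "dz": -0.8}, {"dx": -2.37, "dy": -2.06, "dz": -0.8}, {"dx": -2.37, "dy": -2.06, "dz": -0.8}, {"dx": -2.37, "dy": -2.06, "dz": -0.8}, {"dx": -2.37, "dy": -2.06, "dz": -0.8}, {"dx": -2.37, "dy": -2.06, "dz": -0.8}, {"dx": -2.37, "dy": -2.06, "dz": -0.8}, {"dx": -2.37, "dy": -2.06, "dz": -0.8}])

```text
invalid input at $.moves[0]: expected keys dx, dy, dz, rx, ry, rz, claw
```

Call:
move_arm(moves=[{"dx": -0.98, "dy": -2.8, "dz": 0.33}, {"dx": -0.98, "dy": -2.8, "dz": 0.33}, {"dx": -0.98, "dy": -2.8, "dz": 0.33}, {"dx": -0.98, "dy": -2.8, "dz": 0.33}, {"dx": -0.98, "dy": -2.8, "dz": 0.33}, {"dx": -0.98, "dy": -2.8, "dz": 0.33}, {"dx": -0.98, "dy": -2.8, "dz": 0.33}, {"dx": -0.98, "dy": -2.8, "dz": 0.33}, {"dx": -0.98, "dy": -2.8, "dz": 0.33}, {"dx": -0.98, "dy": -2.8, "dz": 0.33}, {"dx": -0.98, "dy": -2.8, "dz": 0.33}, {"dx": -0.98, "dy": -2.8, "dz": 0.33}, {"dx": -0.98, "dy": -2.8, "dz": 0.33}, {"dx": -0.98, "dy": -2.8, "dz": 0.33}, {"dx": -0.98, "dy": -2.8, "dz": 0.33}, {"dx": -0.98, "dy": -2.8, "dz": 0.33}, {"dx": -0.98, "dy": -2.8, "dz": 0.33}, {"dx": -0.98, "dy": -2.8, "dz": 0.33}, {"dx": 0}])

```text
invalid input at $.moves[0]: expected keys dx, dy, dz, rx, ry, rz, claw
```

Call:
move_arm(moves=[{"rz": -6.9}, {"rz": -6.9}, {"rz": -6.9}, {"rz": -6.9}, {"rz": -6.9}, {"rz": 0}, {"rz": 0}])

```text
invalid input at $.moves[0]: expected keys dx, dy, dz, rx, ry, rz, claw
```

```bash
cat >> fit.py <<'E'
def goto(x,y,z,yaw=None):
    s=get_state(); R=Ro.from_quat(s["orientation"]).as_matrix()
    d=R.T@(np.array([x,y,z])-s["position"])*100
    cy=np.degrees(np.arctan2(R[1,1],R[0,1]))
    print("t",round(s["clock"],2),"pos",np.round(s["position"],4),"yaw",round(cy,1),"tilt",np.round(R[:,2],3),"q7",round(s["joint_pos"][6],2),"F",np.round(s["force"],1),"w",round(s["width"],4))
    print("  d cm",np.round(d,2),"rz",None if yaw is None else round(-((yaw-cy+180)%360-180),1))
def cap(n):
    p,d,W=cloud("wrist"); save(p,n+".png"); np.savez(n+".npz",p=p,W=W); return p,W
E
python3 - <<'E'
from fit import *
goto(.4555,-.2813,.30,111.3)
p,W=cap("w1")
X,Y,Z=np.moveaxis(W,-1,0)
g=(X>.38)&(X<.52)&(Y>-.36)&(Y<-.2)
def sel(a,b): return W[g&(Z>a)&(Z<b)]
h=sel(.155,.166); print(len(h),h.mean(0),rect(h[:,:2]))
r=W[(Z>.1)&(Z<.112)&(Y<-.15)&(X>.38)&(X<.53)]; print("rack",len(r),rect(r[:,:2]))
E
```

```text
t 0.9 pos [0.1442 0.6081 0.25  ] yaw 76.7 tilt [ 0.  0. -1.] q7 -0.08 F [0.1 1.2 0. ] w 0.0855
  d cm [-50.81 -79.36  -5.  ] rz -34.6
0 [nan nan nan] ((0.0, 0.0), (0.0, 0.0), 0.0)
rack 0 ((0.0, 0.0), (0.0, 0.0), 0.0)<stdin>:7: RuntimeWarning: Mean of empty slice.
  ret = um.true_divide(
```

View pics/w1.png

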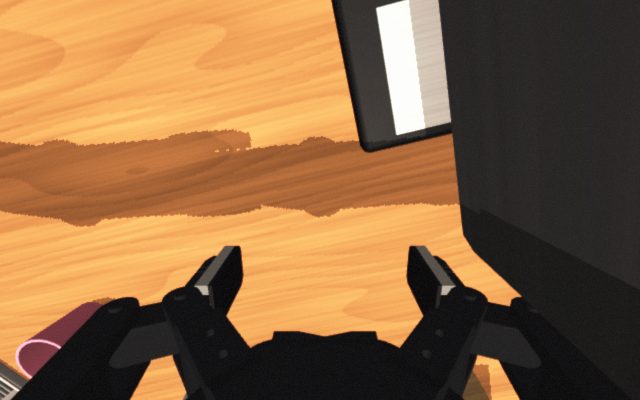

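All seven keys are required in each row, so I'm resending. In the wrist picture, the tall dark object at right (columns 450+) lies on the far +y side, away from my path.

Call:
move_arm(moves=[{"dx": -2.37, "dy": -2.06, "dz": -0.8, "rx": 0, "ry": 0, "rz": 0, "claw": 0}, {"dx": -2.37, "dy": -2.06, "dz": -0.8, "rx": 0, "ry": 0, "rz": 0, "claw": 0}, {"dx": -2.37, "dy": -2.06, "dz": -0.8, "rx": 0, "ry": 0, "rz": 0, "claw": 0}, {"dx": -2.37, "dy": -2.06, "dz": -0.8, "rx": 0, "ry": 0, "rz": 0, "claw": 0}, {"dx": -2.37, "dy": -2.06, "dz": -0.8, "rx": 0, "ry": 0, "rz": 0, "claw": 0}, {"dx": -2.37, "dy": -2.06, "dz": -0.8, "rx": 0, "ry": 0, "rz": 0, "claw": 0}, {"dx": -2.37, "dy": -2.06, "dz": -0.8, "rx": 0, "ry": 0, "rz": 0, "claw": 0}, {"dx": -2.37, "dy": -2.06, "dz": -0.8, "rx": 0, "ry": 0, "rz": 0, "claw": 0}, {"dx": -2.37, "dy": -2.06, "dz": -0.8, "rx": 0, "ry": 0, "rz": 0, "claw": 0}, {"dx": -2.37, "dy": -2.06, "dz": -0.8, "rx": 0, "ry": 0, "rz": 0, "claw": 0}, {"dx": -2.37, "dy": -2.06, "dz": -0.8, "rx": 0, "ry": 0, "rz": 0, "claw": 0}, {"dx": -2.37, "dy": -2.06, "dz": -0.8, "rx": 0, "ry": 0, "rz": 0, "claw": 0}, {"dx": -2.37, "dy": -2.06, "dz": -0.8, "rx": 0, "ry": 0, "rz": 0, "claw": 0}, {"dx": -2.37, "dy": -2.06, "dz": -0.8, "rx": 0, "ry": 0, "rz": 0, "claw": 0}, {"dx": 0, "dy": 0, "dz": 0, "rx": 0, "ry": 0, "rz": 0, "claw": 0}])

```text
clock: 2.2
position: [0.4046, 0.2454, 0.364]
orientation: [0.12, 0.993, 0.0, 0.002]
force: [0.3, -0.8, -0.1]
width: 0.0857
```

Call:
move_arm(moves=[{"dx": -0.95, "dy": -2.78, "dz": 0.35, "rx": 0, "ry": 0, "rz": 0, "claw": 0}, {"dx": -0.95, "dy": -2.78, "dz": 0.35, "rx": 0, "ry": 0, "rz": 0, "claw": 0}, {"dx": -0.95, "dy": -2.78, "dz": 0.35, "rx": 0, "ry": 0, "rz": 0, "claw": 0}, {"dx": -0.95, "dy": -2.78, "dz": 0.35, "rx": 0, "ry": 0, "rz": 0, "claw": 0}, {"dx": -0.95, "dy": -2.78, "dz": 0.35, "rx": 0, "ry": 0, "rz": 0, "claw": 0}, {"dx": -0.95, "dy": -2.78, "dz": 0.35, "rx": 0, "ry": 0, "rz": 0, "claw": 0}, {"dx": -0.95, "dy": -2.78, "dz": 0.35, "rx": 0, "ry": 0, "rz": 0, "claw": 0}, {"dx": -0.95, "dy": -2.78, "dz": 0.35, "rx": 0, "ry": 0, "rz": 0, "claw": 0}, {"dx": -0.95, "dy": -2.78, "dz": 0.35, "rx": 0, "ry": 0, "rz": 0, "claw": 0}, {"dx": -0.95, "dy": -2.78, "dz": 0.35, "rx": 0, "ry": 0, "rz": 0, "claw": 0}, {"dx": -0.95, "dy": -2.78, "dz": 0.35, "rx": 0, "ry": 0, "rz": 0, "claw": 0}, {"dx": -0.95, "dy": -2.78, "dz": 0.35, "rx": 0, "ry": 0, "rz": 0, "claw": 0}, {"dx": -0.95, "dy": -2.78, "dz": 0.35, "rx": 0, "ry": 0, "rz": 0, "claw": 0}, {"dx": -0.95, "dy": -2.78, "dz": 0.35, "rx": 0, "ry": 0, "rz": 0, "claw": 0}, {"dx": -0.95, "dy": -2.78, "dz": 0.35, "rx": 0, "ry": 0, "rz": 0, "claw": 0}, {"dx": -0.95, "dy": -2.78, "dz": 0.35, "rx": 0, "ry": 0, "rz": 0, "claw": 0}, {"dx": -0.95, "dy": -2.78, "dz": 0.35, "rx": 0, "ry": 0, "rz": 0, "claw": 0}, {"dx": -0.95, "dy": -2.78, "dz": 0.35, "rx": 0, "ry": 0, "rz": 0, "claw": 0}, {"dx": 0, "dy": 0, "dz": 0, "rx": 0, "ry": 0, "rz": 0, "claw": 0}])

```text
clock: 3.78
position: [0.4504, -0.2808, 0.2988]
orientation: [0.119, 0.993, -0.002, 0.0]
force: [-1.6, -0.1, 1.3]
width: 0.0856
```

Call:
move_arm(moves=[{"dx": 0, "dy": 0, "dz": 0, "rx": 0, "ry": 0, "rz": -6.9, "claw": 0}, {"dx": 0, "dy": 0, "dz": 0, "rx": 0, "ry": 0, "rz": -6.9, "claw": 0}, {"dx": 0, "dy": 0, "dz": 0, "rx": 0, "ry": 0, "rz": -6.9, "claw": 0}, {"dx": 0, "dy": 0, "dz": 0, "rx": 0, "ry": 0, "rz": -6.9, "claw": 0}, {"dx": 0, "dy": 0, "dz": 0, "rx": 0, "ry": 0, "rz": -6.9, "claw": 0}, {"dx": 0, "dy": 0, "dz": 0, "rx": 0, "ry": 0, "rz": 0, "claw": 0}, {"dx": 0, "dy": 0, "dz": 0, "rx": 0, "ry": 0, "rz": 0, "claw": 0}])

```text
clock: 4.37
position: [0.4514, -0.2752, 0.2991]
orientation: [-0.182, 0.983, 0.0, 0.0]
force: [0.1, -0.6, -0.5]
width: 0.0859
```

Run:
```python
from fit import *
goto(.4555,-.2813,.30,111.3)
p,W=cap("w2")
X,Y,Z=np.moveaxis(W,-1,0)
g=(X>.38)&(X<.52)&(Y>-.36)&(Y<-.2)
def sel(a,b): return W[g&(Z>a)&(Z<b)]
h=sel(.155,.166); print(len(h),h.mean(0),rect(h[:,:2]))
r=W[(Z>.1)&(Z<.112)&(Y<-.15)&(X>.38)&(X<.53)]; print("rack",len(r),rect(r[:,:2]))
```

```text
t 4.37 pos [ 0.4514 -0.2752  0.2991] yaw 110.9 tilt [ 0.  0. -1.] q7 2.57 F [ 0.1 -0.6 -0.5] w 0.0859
  d cm [-0.16 -0.71 -0.09] rz -0.4
1308 [ 0.44237516 -0.28546402  0.16080935] ((433.53228759765625, -289.30560302734375), (84.47223663330078, 23.397314071655273), 21.295549392700195)
rack 7484 ((448.765625, -443.4033203125), (398.41717529296875, 72.95904541015625), 86.8009262084961)
```

View pics/w2.png

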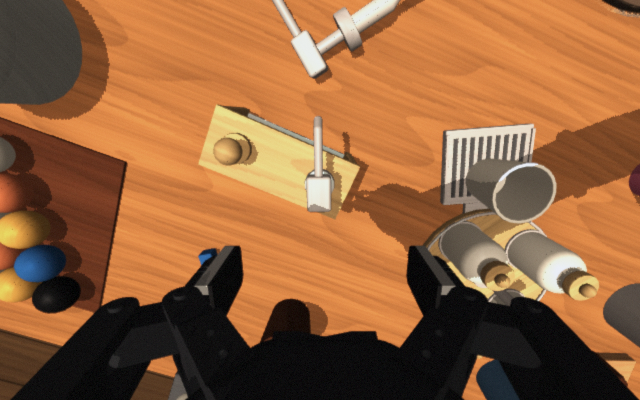

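Run:
```python
from fit import *
W=np.load("w2.npz")["W"]; X,Y,Z=np.moveaxis(W,-1,0)
g=(X>.38)&(X<.52)&(Y>-.36)&(Y<-.2)&(Z>.146)
P=W[g]
c,(w,l),a=rect(P[:,:2]); print(c,w,l,a)
u=np.array([np.cos(np.radians(a)),np.sin(np.radians(a))]); n=np.array([-u[1],u[0]])
s=P[:,:2]@u; t=P[:,:2]@n
for x in np.arange(s.min(),s.max(),.006):
    k=(s>=x)&(s<x+.006); print(round(x,4),k.sum(),np.round([t[k].min(),t[k].max(),np.median(P[k,2]),P[k,2].max()],4))
print(s.min(),s.max(), "u",u,"n",n)
print("origin guess", (s.max()-.018)*u+np.median(t)*n, "from tip",(s.min()+.071)*u+np.median(t)*n)
rk=W[(Z>.102)&(Z<.112)&(X>.38)&(X<.53)&(Y<-.2)&(Y>-.43)]; print("rack",rect(rk[:,:2]))
```

```text
(428.5416259765625, -284.7418212890625) 90.52262878417969 149.3764190673828 20.338815689086914
0.2576 48 [-0.426  -0.4184  0.1494  0.1536]
0.2636 63 [-0.4258 -0.4183  0.1565  0.1602]
0.2696 63 [-0.4257 -0.4182  0.1591  0.1607]
0.2756 55 [-0.4257 -0.4182  0.1585  0.1603]
0.2816 61 [-0.4257 -0.4181  0.1587  0.161 ]
0.2876 54 [-0.4257 -0.4181  0.1584  0.1603]
0.2936 56 [-0.4257 -0.418   0.1584  0.1605]
0.2996 55 [-0.4257 -0.418   0.1584  0.16  ]
0.3056 10320 [-0.4565 -0.3738  0.3738  0.3842]
0.3116 21026 [-0.49   -0.3412  0.3637  0.3805]
0.3176 8194 [-0.4906 -0.3492  0.3542  0.3765]
0.3236 3526 [-0.483  -0.3466  0.3491  0.3716]
0.3296 3716 [-0.487  -0.3422  0.3503  0.3673]
0.3356 2010 [-0.4895 -0.3418  0.3525  0.3626]
0.3416 130 [-0.4779 -0.4096  0.1625  0.3564]
0.3476 18 [-0.4314 -0.4106  0.1619  0.1625]
0.25759440393176414 0.3481170237122746 u [0.93765368 0.34757096] n [-0.34757096  0.93765368]
origin guess [ 0.45455931 -0.27649661] from tip [ 0.45313162 -0.27702583]
rack ((455.15509033203125, -329.77740478515625), (170.38955688476562, 70.50611877441406), 87.67106628417969)
```

The wrist picture shows the pump head at (319, 193), the spout running straight up to (318, 118), and the stopper at (230, 150). The jaws are aligned. The fitted pump axis is (0.4554, -0.2811), which agrees with the rack hole.

Call:
move_arm(moves=[{"dx": -0.16, "dy": -0.69, "dz": 1.2, "rx": 0, "ry": 0, "rz": 0.5, "claw": 0}, {"dx": 0, "dy": 0, "dz": 1.7, "rx": 0, "ry": 0, "rz": 0, "claw": 0}, {"dx": 0, "dy": 0, "dz": 1.7, "rx": 0, "ry": 0, "rz": 0, "claw": 0}, {"dx": 0, "dy": 0, "dz": 1.7, "rx": 0, "ry": 0, "rz": 0, "claw": 0}, {"dx": 0, "dy": 0, "dz": 1.7, "rx": 0, "ry": 0, "rz": 0, "claw": 0}, {"dx": 0, "dy": 0, "dz": 1.7, "rx": 0, "ry": 0, "rz": 0, "claw": 0}, {"dx": 0, "dy": 0, "dz": 1.7, "rx": 0, "ry": 0, "rz": 0, "claw": 0}, {"dx": 0, "dy": 0, "dz": 0, "rx": 0, "ry": 0, "rz": 0, "claw": 0}, {"dx": 0, "dy": 0, "dz": 0, "rx": 0, "ry": 0, "rz": 0, "claw": 0}])

```text
clock: 5.17
position: [0.4549, -0.2812, 0.1841]
orientation: [-0.178, 0.984, 0.0, -0.001]
force: [0.2, -0.3, 0.8]
width: 0.0851
```

Run:
```python
from fit import *
goto(.4554,-.2811,.152,110.4)
```

```text
t 5.17 pos [ 0.4549 -0.2812  0.1841] yaw 110.5 tilt [-0.002  0.    -1.   ] q7 2.66 F [ 0.2 -0.3  0.8] w 0.0851
  d cm [-0.06 -0.01  3.21] rz 0.1
```

Call:
move_arm(newtons=30, moves=[{"dx": -0.05, "dy": 0, "dz": 1.1, "rx": 0, "ry": 0, "rz": 0, "claw": 0}, {"dx": 0, "dy": 0, "dz": 1.1, "rx": 0, "ry": 0, "rz": 0, "claw": 0}, {"dx": 0, "dy": 0, "dz": 1.0, "rx": 0, "ry": 0, "rz": 0, "claw": 0}, {"dx": 0, "dy": 0, "dz": 0, "rx": 0, "ry": 0, "rz": 0, "claw": 120}, {"dx": 0, "dy": 0, "dz": 0, "rx": 0, "ry": 0, "rz": 0, "claw": 255}, {"dx": 0, "dy": 0, "dz": 0, "rx": 0, "ry": 0, "rz": 0, "claw": 255}, {"dx": 0, "dy": 0, "dz": 0, "rx": 0, "ry": 0, "rz": 0, "claw": 255}, {"dx": 0, "dy": 0, "dz": 0, "rx": 0, "ry": 0, "rz": 0, "claw": 255}, {"dx": 0, "dy": 0, "dz": 0, "rx": 0, "ry": 0, "rz": 0, "claw": 255}, {"dx": 0, "dy": 0, "dz": 0, "rx": 0, "ry": 0, "rz": 0, "claw": 255}, {"dx": 0, "dy": 0, "dz": 0, "rx": 0, "ry": 0, "rz": 0, "claw": 255}, {"dx": 0, "dy": 0, "dz": 0, "rx": 0, "ry": 0, "rz": 0, "claw": 255}])

```text
clock: 6.17
position: [0.4562, -0.2812, 0.1534]
orientation: [-0.179, 0.984, -0.0, 0.0]
force: [0.3, 0.8, 4.9]
width: 0.0232
```

Run:
```python
from fit import *
goto(.4554,-.2811,.152,110.4)
```

```text
t 6.17 pos [ 0.4562 -0.2812  0.1534] yaw 110.7 tilt [ 0.001 -0.    -1.   ] q7 2.68 F [0.3 0.8 4.9] w 0.0232
  d cm [0.07 0.04 0.14] rz 0.3
```

Call:
move_arm(newtons=40, moves=[{"dx": 0, "dy": 0, "dz": -0.6, "rx": 0, "ry": 0, "rz": 0, "claw": 255}, {"dx": 0, "dy": 0, "dz": -1.2, "rx": 0, "ry": 0, "rz": 0, "claw": 255}, {"dx": 0, "dy": 0, "dz": -1.8, "rx": 0, "ry": 0, "rz": 0, "claw": 255}, {"dx": 0, "dy": 0, "dz": -1.8, "rx": 0, "ry": 0, "rz": 0, "claw": 255}, {"dx": 0, "dy": 0, "dz": -1.8, "rx": 0, "ry": 0, "rz": 0, "claw": 255}, {"dx": 0, "dy": 0, "dz": -2, "rx": 0, "ry": 0, "rz": 0, "claw": 255}, {"dx": 0, "dy": 0, "dz": -2, "rx": 0, "ry": 0, "rz": 0, "claw": 255}, {"dx": 0, "dy": 0, "dz": -2, "rx": 0, "ry": 0, "rz": 0, "claw": 255}, {"dx": 0, "dy": 0, "dz": -2, "rx": 0, "ry": 0, "rz": 0, "claw": 255}, {"dx": 0, "dy": 0, "dz": -2, "rx": 0, "ry": 0, "rz": 0, "claw": 255}, {"dx": 0, "dy": 0, "dz": -2, "rx": 0, "ry": 0, "rz": 0, "claw": 255}, {"dx": 0, "dy": 0, "dz": -2, "rx": 0, "ry": 0, "rz": 0, "claw": 255}, {"dx": 0, "dy": 0, "dz": -2, "rx": 0, "ry": 0, "rz": 0, "claw": 255}, {"dx": 0, "dy": 0, "dz": 0, "rx": 0, "ry": 0, "rz": 0, "claw": 255}])

```text
clock: 7.33
position: [0.4565, -0.282, 0.3887]
orientation: [-0.179, 0.984, -0.001, 0.002]
force: [1.0, -0.1, -0.4]
width: 0.0232
```

Run:
```python
from fit import *
goto(.56,.10,.385,-31)
```

```text
t 7.33 pos [ 0.4565 -0.282   0.3887] yaw 110.6 tilt [ 0.004 -0.002 -1.   ] q7 2.53 F [ 1.  -0.1 -0.4] w 0.0232
  d cm [-23.15  32.1    0.35] rz 141.6
```

Call:
move_arm(moves=[{"dx": 0, "dy": 0, "dz": 0, "rx": 0, "ry": 0, "rz": 7.08, "claw": 255}, {"dx": 0, "dy": 0, "dz": 0, "rx": 0, "ry": 0, "rz": 7.08, "claw": 255}, {"dx": 0, "dy": 0, "dz": 0, "rx": 0, "ry": 0, "rz": 7.08, "claw": 255}, {"dx": 0, "dy": 0, "dz": 0, "rx": 0, "ry": 0, "rz": 7.08, "claw": 255}, {"dx": 0, "dy": 0, "dz": 0, "rx": 0, "ry": 0, "rz": 7.08, "claw": 255}, {"dx": 0, "dy": 0, "dz": 0, "rx": 0, "ry": 0, "rz": 7.08, "claw": 255}, {"dx": 0, "dy": 0, "dz": 0, "rx": 0, "ry": 0, "rz": 7.08, "claw": 255}, {"dx": 0, "dy": 0, "dz": 0, "rx": 0, "ry": 0, "rz": 7.08, "claw": 255}, {"dx": 0, "dy": 0, "dz": 0, "rx": 0, "ry": 0, "rz": 7.08, "claw": 255}, {"dx": 0, "dy": 0, "dz": 0, "rx": 0, "ry": 0, "rz": 7.08, "claw": 255}, {"dx": 0, "dy": 0, "dz": 0, "rx": 0, "ry": 0, "rz": 7.08, "claw": 255}, {"dx": 0, "dy": 0, "dz": 0, "rx": 0, "ry": 0, "rz": 7.08, "claw": 255}, {"dx": 0, "dy": 0, "dz": 0, "rx": 0, "ry": 0, "rz": 7.08, "claw": 255}, {"dx": 0, "dy": 0, "dz": 0, "rx": 0, "ry": 0, "rz": 7.08, "claw": 255}, {"dx": 0, "dy": 0, "dz": 0, "rx": 0, "ry": 0, "rz": 7.08, "claw": 255}, {"dx": 0, "dy": 0, "dz": 0, "rx": 0, "ry": 0, "rz": 7.08, "claw": 255}, {"dx": 0, "dy": 0, "dz": 0, "rx": 0, "ry": 0, "rz": 7.08, "claw": 255}, {"dx": 0, "dy": 0, "dz": 0, "rx": 0, "ry": 0, "rz": 7.08, "claw": 255}, {"dx": 0, "dy": 0, "dz": 0, "rx": 0, "ry": 0, "rz": 7.08, "claw": 255}, {"dx": 0, "dy": 0, "dz": 0, "rx": 0, "ry": 0, "rz": 7.08, "claw": 255}])

```text
clock: 9.0
position: [0.4554, -0.2808, 0.3845]
orientation: [0.872, 0.49, -0.0, -0.001]
force: [0.1, -0.4, -0.8]
width: 0.0233
```

Call:
move_arm(moves=[{"dx": 2.2, "dy": -0.82, "dz": 0, "rx": 0, "ry": 0, "rz": 0, "claw": 255}, {"dx": 2.2, "dy": -0.82, "dz": 0, "rx": 0, "ry": 0, "rz": 0, "claw": 255}, {"dx": 2.2, "dy": -0.82, "dz": 0, "rx": 0, "ry": 0, "rz": 0, "claw": 255}, {"dx": 2.2, "dy": -0.82, "dz": 0, "rx": 0, "ry": 0, "rz": 0, "claw": 255}, {"dx": 2.2, "dy": -0.82, "dz": 0, "rx": 0, "ry": 0, "rz": 0, "claw": 255}, {"dx": 2.2, "dy": -0.82, "dz": 0, "rx": 0, "ry": 0, "rz": 0, "claw": 255}, {"dx": 2.2, "dy": -0.82, "dz": 0, "rx": 0, "ry": 0, "rz": 0, "claw": 255}, {"dx": 2.2, "dy": -0.82, "dz": 0, "rx": 0, "ry": 0, "rz": 0, "claw": 255}, {"dx": 2.2, "dy": -0.82, "dz": 0, "rx": 0, "ry": 0, "rz": 0, "claw": 255}, {"dx": 2.2, "dy": -0.82, "dz": 0, "rx": 0, "ry": 0, "rz": 0, "claw": 255}, {"dx": 2.2, "dy": -0.82, "dz": 0, "rx": 0, "ry": 0, "rz": 0, "claw": 255}, {"dx": 2.2, "dy": -0.82, "dz": 0, "rx": 0, "ry": 0, "rz": 0, "claw": 255}, {"dx": 0, "dy": 0, "dz": 0, "rx": 0, "ry": 0, "rz": 0, "claw": 255}, {"dx": 0, "dy": 0, "dz": 0, "rx": 0, "ry": 0, "rz": 0, "claw": 255}])

```text
clock: 10.17
position: [0.5069, -0.0026, 0.3843]
orientation: [0.869, 0.494, -0.001, -0.0]
force: [0.2, -1.1, -0.7]
width: 0.0232
```

Run:
```python
from fit import *
goto(.5592,.0814,.385,-31.1)
p,W=cap("w3")
X,Y,Z=np.moveaxis(W,-1,0)
n=W[(Z>.121)&(Z<.130)&(np.hypot(X-.56,Y-.081)<.022)]; print("neck",len(n),n.min(0),n.max(0),circ(n[:,:2]))
h=cv2.convexHull(n[:,:2].astype(np.float32))[:,0]; print(circ(h))
k=W[(Z>.131)&(Z<.15)&(np.hypot(X-.52,Y-.018)<.1)&(np.hypot(X-.52,Y-.018)>.05)]; print(len(k))
if len(k)>20:
    _,lab,c=cv2.kmeans(k.astype(np.float32),2,None,(3,50,1e-5),10,2); print(c)
```

```text
t 10.17 pos [ 0.5069 -0.0026  0.3843] yaw -30.8 tilt [-0.001 -0.001 -1.   ] q7 -0.38 F [ 0.2 -1.1 -0.7] w 0.0232
  d cm [ 9.89  0.2  -0.08] rz 0.3
neck 267 [0.54706816 0.07037426 0.12107512] [0.57642036 0.09982633 0.12858095] (array([0.5616251 , 0.08489618]), np.float64(0.012599417708555261))
(array([0.56173389, 0.08506099]), np.float64(0.014624948065422264))
1191
[[ 0.4617743   0.05393825  0.1353559 ]
 [ 0.58005404 -0.01783287  0.13523558]]
```

View pics/w3.png

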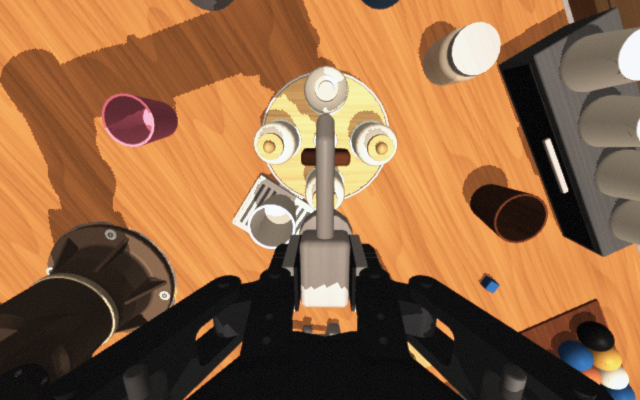

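Run:
```python
from fit import *
z=np.load("w3.npz"); W=z["W"]; X,Y,Z=np.moveaxis(W,-1,0)
ax=np.array([.521,.018])
h=W[(Z>.224)&(Z<.236)&(np.hypot(X-.52,Y-.018)<.04)]; print("handle",len(h),h[:,2].mean(),rect(h[:,:2]) if len(h)>5 else "")
d=W[(Z>.026)&(Z<.034)&(np.hypot(X-.52,Y-.018)<.125)]; hu=cv2.convexHull(d[:,:2].astype(np.float32))[:,0]; print("disc",circ(hu))
P=z["p"].astype(int)
# neck annulus, wrist & scene: depth stats per height
for nm in ("w3","scene1","side1"):
    V=np.load(nm+".npz")["W"]; r=np.hypot(V[...,0]-.5605,V[...,1]-.083)
    for a,b in ((.112,.118),(.118,.1225),(.1225,.126),(.126,.13)):
        q=V[(r<.024)&(V[...,2]>a)&(V[...,2]<b)]
        if len(q)>6: print(nm,a,len(q),q[:,:2].min(0).round(4),q[:,:2].max(0).round(4),((q[:,:2].min(0)+q[:,:2].max(0))/2).round(4))
# pump in hand
s=get_state(); R=Ro.from_quat(s["orientation"]).as_matrix()
L=(W-s["position"])@R  # tool frame
g=(np.abs(L[...,1])<.02)&(L[...,0]>.02)&(L[...,0]<.1)&(np.abs(L[...,2])<.04)
q=L[g]; 
for x in np.arange(.02,.085,.008):
    k=(q[:,0]>=x)&(q[:,0]<x+.008)
    if k.sum()>3: print("spout",round(x,3),k.sum(),q[k][:,1].min().round(4),q[k][:,1].max().round(4),q[k][:,2].min().round(4))
print("tip x",q[:,0].max())
```

```text
handle 444 0.2307525302484981 ((523.47314453125, 22.03566551208496), (14.631442070007324, 49.405826568603516), 58.71495819091797)
disc (array([0.51786119, 0.01686518]), np.float64(0.10886787170823573))
w3 0.112 40 [0.5463 0.0691] [0.578  0.1012] [0.5622 0.0852]
w3 0.118 9 [0.547  0.0703] [0.5698 0.0948] [0.5584 0.0826]
w3 0.1225 63 [0.5472 0.0711] [0.5764 0.0998] [0.5618 0.0854]
w3 0.126 201 [0.5471 0.0704] [0.5761 0.0995] [0.5616 0.0849]
scene1 0.112 31 [0.5502 0.0677] [0.5756 0.0952] [0.5629 0.0815]
scene1 0.118 31 [0.5487 0.0684] [0.5759 0.0952] [0.5623 0.0818]
scene1 0.1225 41 [0.545  0.0676] [0.5747 0.098 ] [0.5599 0.0828]
scene1 0.126 10 [0.553  0.0673] [0.5764 0.0933] [0.5647 0.0803]
spout 0.02 281 -0.004 0.0041 -0.0066
spout 0.028 295 -0.004 0.004 -0.0069
spout 0.036 312 -0.0039 0.0043 -0.0071
spout 0.044 332 -0.0038 0.0043 -0.0068
spout 0.052 357 -0.0038 0.0041 -0.0072
spout 0.06 382 -0.0039 0.0042 -0.007
spout 0.068 235 -0.004 0.0043 -0.0013
tip x 0.07405544749316115
```

```bash
cat >> fit.py <<'E'
from scipy.optimize import least_squares
def fixr(P,r,c0):
    f=lambda c:np.hypot(*(P-c).T)-r
    o=least_squares(f,c0,loss="soft_l1",f_scale=.001); return o.x,np.median(np.abs(f(o.x)))
E
python3 - <<'E'
from fit import *
axc=np.array([.5215,.019])
for nm in ("scene1","side1","w3"):
    V=np.load(nm+".npz")["W"]; r0=[]
    for k in range(4):
        a=np.radians(58.8+90*k); c=axc+.074*np.array([np.cos(a),np.sin(a)])
        g=(np.hypot(V[...,0]-c[0],V[...,1]-c[1])<.036)&(V[...,2]>.04)&(V[...,2]<.085); q=V[g][:,:2]
        if len(q)>25:
            o,e=fixr(q,.031,c); print(nm,k,len(q),o.round(4),e.round(4),"-> axis",(o-c+axc).round(4))
s=get_state(); R=Ro.from_quat(s["orientation"]).as_matrix()
goto(.56,.083,.3,-31.1)
for nm in ("scene","side"):
    p,d,W=cloud(nm); save(p,nm+"2.png"); np.savez(nm+"2.npz",p=p,W=W)
    L=(W-s["position"])@R
    near=np.linalg.norm(L[...,:2],axis=-1)
    for nme,a,b,rr in (("barrel",.06,.079,.008),("tube",.092,.126,.004),("collar",.036,.044,.017)):
        q=L[(near<rr+.01)&(L[...,2]>a)&(L[...,2]<b)]
        if len(q)>4: print(nm,nme,len(q),[x.round(4) for x in fixr(q[:,:2],rr,np.zeros(2))])
    q=L[(L[...,0]>.02)&(L[...,0]<.09)&(np.abs(L[...,1])<.012)&(L[...,2]>-.02)&(L[...,2]<.03)]
    if len(q): print(nm,"spout",len(q),q.max(0),np.median(q[:,1]))
    q=L[(near<.04)&(L[...,2]>.1)]; print("lowest",q[:,2].max() if len(q) else None)
    h=W[(W[...,2]>.222)&(W[...,2]<.236)&(np.hypot(W[...,0]-.52,W[...,1]-.018)<.04)]; print("handle",len(h),rect(h[:,:2]) if len(h)>5 else "")
E
```

```text
scene1 0 294 [0.5604 0.0839] 0.0007 -> axis [0.522  0.0206]
scene1 1 223 [0.4586 0.0594] 0.0008 -> axis [0.5219 0.0211]
scene1 2 316 [ 0.4829 -0.0423] 0.0007 -> axis [0.5212 0.021 ]
scene1 3 344 [ 0.5845 -0.018 ] 0.0006 -> axis [0.5212 0.0203]
side1 0 156 [0.56   0.0848] 0.001 -> axis [0.5217 0.0215]
side1 1 199 [0.4583 0.0606] 0.0008 -> axis [0.5216 0.0223]
side1 2 206 [ 0.4827 -0.0413] 0.0008 -> axis [0.521 0.022]
side1 3 202 [ 0.5844 -0.0167] 0.0008 -> axis [0.5211 0.0216]
w3 1 115 [0.4596 0.0606] 0.0001 -> axis [0.5229 0.0222]
w3 2 76 [ 0.4841 -0.0415] 0.0001 -> axis [0.5225 0.0218]
w3 3 115 [ 0.5862 -0.017 ] 0.0001 -> axis [0.5229 0.0213]
t 10.22 pos [ 0.5068 -0.0041  0.3846] yaw -30.9 tilt [-0.001 -0.001 -1.   ] q7 -0.38 F [ 0.1 -0.6 -0.3] w 0.0234
  d cm [10.22  0.1   8.45] rz 0.2
scene barrel 53 [array([-0.0035,  0.0009]), np.float64(0.0007)]
scene tube 51 [array([-0.0036,  0.0022]), np.float64(0.0005)]
scene collar 53 [array([-0.0034, -0.0001]), np.float64(0.0008)]
scene spout 99 [0.06934707 0.00720156 0.01219087] 0.003239092442508034
lowest 0.3584747323924333
handle 94 ((522.80029296875, 18.755077362060547), (13.982189178466797, 49.277774810791016), 58.41379928588867)
side barrel 34 [array([-0.0034,  0.0009]), np.float64(0.0006)]
side tube 29 [array([-0.0039,  0.0012]), np.float64(0.0006)]
side collar 55 [array([-0.0019, -0.0002]), np.float64(0.0016)]
side spout 22 [ 0.04586343  0.00399702 -0.000251  ] 0.00023625773191205475
lowest 0.36283924191691347
handle 91 ((520.1746826171875, 19.28655242919922), (17.04108428955078, 49.7480583190918), 58.605003356933594)
```

The picture shows the spout pointing straight at the open jar's mouth (326, 88), with the handle at (326, 156). The jar-body fits put the axis at about (0.5216, 0.0213). I'll go over the jar, stop just above the neck and re-measure there.

Call:
move_arm(moves=[{"dx": 1.3, "dy": 0, "dz": 0, "rx": 0, "ry": 0, "rz": 0, "claw": 255}, {"dx": 1.3, "dy": 0, "dz": 0, "rx": 0, "ry": 0, "rz": 0, "claw": 255}, {"dx": 1.3, "dy": 0, "dz": 0, "rx": 0, "ry": 0, "rz": 0, "claw": 255}, {"dx": 1.3, "dy": 0, "dz": 0, "rx": 0, "ry": 0, "rz": 0, "claw": 255}, {"dx": 1.3, "dy": 0, "dz": 0, "rx": 0, "ry": 0, "rz": 0, "claw": 255}, {"dx": 1.3, "dy": 0, "dz": 0, "rx": 0, "ry": 0, "rz": 0, "claw": 255}, {"dx": 1.3, "dy": 0, "dz": 0, "rx": 0, "ry": 0, "rz": 0, "claw": 255}, {"dx": 1.5, "dy": 0, "dz": 0, "rx": 0, "ry": 0, "rz": 0, "claw": 255}, {"dx": 0, "dy": 0, "dz": 1.3, "rx": 0, "ry": 0, "rz": 0, "claw": 255}, {"dx": 0, "dy": 0, "dz": 1.3, "rx": 0, "ry": 0, "rz": 0, "claw": 255}, {"dx": 0, "dy": 0, "dz": 1.3, "rx": 0, "ry": 0, "rz": 0, "claw": 255}, {"dx": 0, "dy": 0, "dz": 1.3, "rx": 0, "ry": 0, "rz": 0, "claw": 255}, {"dx": 0, "dy": 0, "dz": 1.3, "rx": 0, "ry": 0, "rz": 0, "claw": 255}, {"dx": 0, "dy": 0, "dz": 1.3, "rx": 0, "ry": 0, "rz": 0, "claw": 255}, {"dx": 0, "dy": 0, "dz": 1.3, "rx": 0, "ry": 0, "rz": 0, "claw": 255}, {"dx": 0, "dy": 0, "dz": 1.3, "rx": 0, "ry": 0, "rz": 0, "claw": 255}, {"dx": 0, "dy": 0, "dz": 1.3, "rx": 0, "ry": 0, "rz": 0, "claw": 255}, {"dx": 0, "dy": 0, "dz": 0, "rx": 0, "ry": 0, "rz": 0, "claw": 255}, {"dx": 0, "dy": 0, "dz": 0, "rx": 0, "ry": 0, "rz": 0, "claw": 255}, {"dx": 0, "dy": 0, "dz": 0, "rx": 0, "ry": 0, "rz": 0, "claw": 255}])

```text
clock: 11.98
position: [0.5623, 0.087, 0.2686]
orientation: [0.87, 0.493, 0.0, 0.0]
force: [0.1, 0.3, 0.9]
width: 0.0232
```

```bash
cat > rel.py <<'E'
from fit import *
def rel(tag):
    s=get_state(); R=Ro.from_quat(s["orientation"]).as_matrix()
    goto(.56,.0845,.265,-31.1)
    for nm in ("scene","side"):
        p,d,W=cloud(nm); save(p,nm+tag+".png"); np.savez(nm+tag+".npz",p=p,W=W)
        jar=np.array([.5599,.0841]) if nm=="scene" else np.array([.5597,.0851])
        L=(W-s["position"])@R; near=np.linalg.norm(L[...,:2],axis=-1)
        for nme,a,b,rr in (("barrel",.06,.079,.008),("tube",.092,.126,.004),("collar",.036,.044,.017)):
            m=(near<rr+.01)&(L[...,2]>a)&(L[...,2]<b); q=L[m]
            if len(q)>8:
                o,e=fixr(q[:,:2],rr,np.zeros(2)); w=s["position"]+R@np.r_[o,.07]
                dd=R.T@np.r_[jar-w[:2],0]; print(nm,nme,len(q),"tool",o.round(4),"world",w[:2].round(4),"need tool mm",(dd[:2]*1000).round(1))
        c=jar; g=(np.hypot(W[...,0]-c[0],W[...,1]-c[1])<.036)&(W[...,2]>.04)&(W[...,2]<.085)
        if g.sum()>25: print(nm,"jar now",fixr(W[g][:,:2],.031,c))
E
python3 - <<'E'
from rel import *
rel("3")
a=cv2.imread("pics/scene3.png")[120:260,270:430]; b=cv2.imread("pics/side3.png")[110:250,240:400]
cv2.imwrite("pics/c3.png",np.hstack([cv2.resize(a,(400,350),interpolation=3),cv2.resize(b,(400,350),interpolation=3)]))
E
```

```text
t 11.98 pos [0.5623 0.087  0.2686] yaw -30.9 tilt [ 0.001 -0.    -1.   ] q7 -0.36 F [0.1 0.3 0.9] w 0.0232
  d cm [-0.33 -0.07  0.36] rz 0.2
scene barrel 45 tool [-0.0032  0.0009] world [0.5615 0.0837] need tool mm [-0.5 -1.6]
scene tube 35 tool [-0.0031  0.0023] world [0.5628 0.0831] need tool mm [-0.6 -3. ]
scene collar 41 tool [-0.0026  0.0007] world [0.5616 0.0843] need tool mm [-1.1 -1.4]
scene jar now (array([0.56012773, 0.08373843]), np.float64(0.000777991760080303))
side barrel 28 tool [-0.0029  0.0008] world [0.5615 0.0841] need tool mm [-0.1 -2.1]
side tube 17 tool [-0.0032  0.0015] world [0.562  0.0835] need tool mm [ 0.2 -2.8]
side collar 39 tool [-0.0011 -0.0011] world [0.5608 0.0866] need tool mm [-1.9 -0.2]
side jar now (array([0.55995405, 0.08484344]), np.float64(0.001032611190658051))
```

View pics/c3.png

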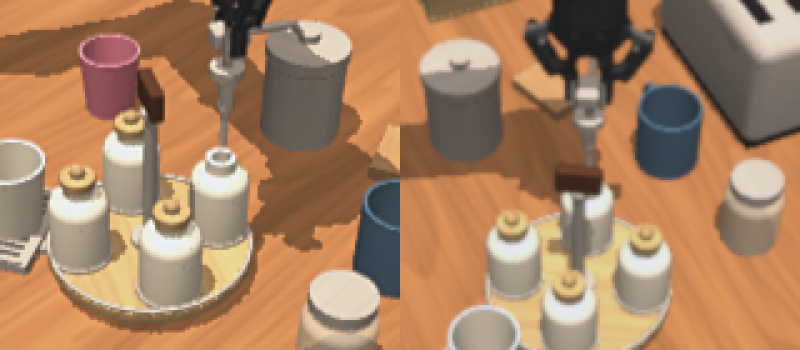

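The dip tube is just above the open neck (left view, tube tip about (222, 148) over the mouth at (220, 158)). The same-camera fits ask for about -0.6 mm in x and -1.7 mm in y. I'll correct that and lower it.

Call:
move_arm(moves=[{"dx": -0.06, "dy": -0.17, "dz": 0, "rx": 0, "ry": 0, "rz": 0, "claw": 255}, {"dx": 0, "dy": 0, "dz": 0.6, "rx": 0, "ry": 0, "rz": 0, "claw": 255}, {"dx": 0, "dy": 0, "dz": 0.6, "rx": 0, "ry": 0, "rz": 0, "claw": 255}, {"dx": 0, "dy": 0, "dz": 0.6, "rx": 0, "ry": 0, "rz": 0, "claw": 255}, {"dx": 0, "dy": 0, "dz": 0.6, "rx": 0, "ry": 0, "rz": 0, "claw": 255}, {"dx": 0, "dy": 0, "dz": 0.6, "rx": 0, "ry": 0, "rz": 0, "claw": 255}, {"dx": 0, "dy": 0, "dz": 0.6, "rx": 0, "ry": 0, "rz": 0, "claw": 255}, {"dx": 0, "dy": 0, "dz": 0.6, "rx": 0, "ry": 0, "rz": 0, "claw": 255}, {"dx": 0, "dy": 0, "dz": 0, "rx": 0, "ry": 0, "rz": 0, "claw": 255}, {"dx": 0, "dy": 0, "dz": 0, "rx": 0, "ry": 0, "rz": 0, "claw": 255}])

```text
clock: 12.92
position: [0.5598, 0.0871, 0.2256]
orientation: [0.87, 0.493, -0.0, -0.0]
force: [0.7, 0.1, -0.0]
width: 0.0231
```

Run:
```python
from rel import *
rel("4")
```

```text
t 12.92 pos [0.5598 0.0871 0.2256] yaw -31.0 tilt [-0.001 -0.    -1.   ] q7 -0.32 F [ 0.7  0.1 -0. ] w 0.0231
  d cm [-0.22  0.15 -3.94] rz 0.1
scene barrel 42 tool [-0.0033  0.0009] world [0.5588 0.0838] need tool mm [0.8 0.8]
scene tube 48 tool [-0.0007  0.0001] world [0.5595 0.0865] need tool mm [-1.8  1.6]
scene collar 41 tool [-0.0034  0.0007] world [0.5586 0.0838] need tool mm [0.9 1. ]
scene jar now (array([0.56011467, 0.08381785]), np.float64(0.0008124178836855026))
side barrel 10 tool [-0.0023 -0.0004] world [0.5582 0.0854] need tool mm [0.5 1.4]
side collar 47 tool [-0.0012  0.0004] world [0.5595 0.0859] need tool mm [-0.6  0.6]
side jar now (array([0.56012695, 0.08473965]), np.float64(0.0009671556719247423))
```

Call:
move_arm(moves=[{"dx": 0.03, "dy": 0.08, "dz": 0.3, "rx": 0, "ry": 0, "rz": 0, "claw": 255}, {"dx": 0, "dy": 0, "dz": 0.4, "rx": 0, "ry": 0, "rz": 0, "claw": 255}, {"dx": 0, "dy": 0, "dz": 0.4, "rx": 0, "ry": 0, "rz": 0, "claw": 255}, {"dx": 0, "dy": 0, "dz": 0.4, "rx": 0, "ry": 0, "rz": 0, "claw": 255}, {"dx": 0, "dy": 0, "dz": 0.4, "rx": 0, "ry": 0, "rz": 0, "claw": 255}, {"dx": 0, "dy": 0, "dz": 0.3, "rx": 0, "ry": 0, "rz": 0, "claw": 255}, {"dx": 0, "dy": 0, "dz": 0, "rx": 0, "ry": 0, "rz": 0, "claw": 255}, {"dx": 0, "dy": 0, "dz": 0, "rx": 0, "ry": 0, "rz": 0, "claw": 255}])

```text
clock: 13.68
position: [0.5607, 0.087, 0.2038]
orientation: [0.87, 0.493, -0.0, 0.0]
force: [-1.4, -0.7, -0.5]
width: 0.0234
```

Run:
```python
from rel import *
rel("5"); print(get_state()["wrist_torque"])
```

```text
t 13.68 pos [0.5607 0.087  0.2038] yaw -30.9 tilt [-0. -0. -1.] q7 -0.3 F [-1.4 -0.7 -0.5] w 0.0234
  d cm [-0.25  0.07 -6.12] rz 0.2
scene barrel 52 tool [-0.0036  0.002 ] world [0.5605 0.0829] need tool mm [ 0.7 -1.2]
scene collar 41 tool [-0.0031  0.0004] world [0.5594 0.0841] need tool mm [0.2 0.4]
scene jar now (array([0.56026553, 0.08378495]), np.float64(0.0007997389774861974))
side collar 20 tool [ 0.0073 -0.0001] world [0.5643 0.0933] need tool mm [-9.4  0.3]
side jar now (array([0.5599271 , 0.08498958]), np.float64(0.001078711920509099))
[ 0.0563208   0.01533512 -0.01088397]
```

Call:
move_arm(moves=[{"dx": 0.02, "dy": 0, "dz": 0.4, "rx": 0, "ry": 0, "rz": 0, "claw": 255}, {"dx": 0, "dy": 0, "dz": 0.4, "rx": 0, "ry": 0, "rz": 0, "claw": 255}, {"dx": 0, "dy": 0, "dz": 0.4, "rx": 0, "ry": 0, "rz": 0, "claw": 255}, {"dx": 0, "dy": 0, "dz": 0.4, "rx": 0, "ry": 0, "rz": 0, "claw": 255}, {"dx": 0, "dy": 0, "dz": 0.4, "rx": 0, "ry": 0, "rz": 0, "claw": 255}, {"dx": 0, "dy": 0, "dz": 0.4, "rx": 0, "ry": 0, "rz": 0, "claw": 255}, {"dx": 0, "dy": 0, "dz": 0, "rx": 0, "ry": 0, "rz": 0, "claw": 255}, {"dx": 0, "dy": 0, "dz": 0, "rx": 0, "ry": 0, "rz": 0, "claw": 255}])

```text
clock: 14.45
position: [0.5608, 0.0872, 0.1798]
orientation: [0.87, 0.493, -0.0, -0.0]
force: [0.0, 0.2, 0.5]
width: 0.0233
```

Entering freely with no side force. Next, slow seating.

Call:
move_arm(moves=[{"dx": 0, "dy": 0, "dz": 0.25, "rx": 0, "ry": 0, "rz": 0, "claw": 255}, {"dx": 0, "dy": 0, "dz": 0.2, "rx": 0, "ry": 0, "rz": 0, "claw": 255}, {"dx": 0, "dy": 0, "dz": 0.15, "rx": 0, "ry": 0, "rz": 0, "claw": 255}, {"dx": 0, "dy": 0, "dz": 0.1, "rx": 0, "ry": 0, "rz": 0, "claw": 255}, {"dx": 0, "dy": 0, "dz": 0, "rx": 0, "ry": 0, "rz": 0, "claw": 255}, {"dx": 0, "dy": 0, "dz": 0, "rx": 0, "ry": 0, "rz": 0, "claw": 255}])

```text
clock: 14.95
position: [0.5609, 0.0872, 0.173]
orientation: [0.87, 0.493, 0.0, 0.0]
force: [0.1, 0.0, -0.3]
width: 0.0231
```

Call:
move_arm(moves=[{"dx": 0, "dy": 0, "dz": 0.1, "rx": 0, "ry": 0, "rz": 0, "claw": 255}, {"dx": 0, "dy": 0, "dz": 0.1, "rx": 0, "ry": 0, "rz": 0, "claw": 255}, {"dx": 0, "dy": 0, "dz": 0.1, "rx": 0, "ry": 0, "rz": 0, "claw": 255}, {"dx": 0, "dy": 0, "dz": 0, "rx": 0, "ry": 0, "rz": 0, "claw": 255}, {"dx": 0, "dy": 0, "dz": 0, "rx": 0, "ry": 0, "rz": 0, "claw": 255}])

```text
clock: 15.37
position: [0.5621, 0.0867, 0.1714]
orientation: [0.87, 0.493, 0.001, 0.001]
force: [-1.0, -1.9, 11.3]
width: 0.0232
```

Run:
```python
from rel import *
rel("6")
for n in ("scene6","side6"):
    W=np.load(n+".npz")["W"]
    q=W[(np.hypot(W[...,0]-.56,W[...,1]-.0845)<.024)]; 
    print(n,np.histogram(q[:,2],bins=np.arange(.10,.2,.005)))
```

```text
t 15.37 pos [0.5621 0.0867 0.1714] yaw -31.0 tilt [ 0.003  0.    -1.   ] q7 -0.27 F [-1.  -1.9 11.3] w 0.0232
  d cm [-0.28 -0.05 -9.36] rz 0.1
scene barrel 21 tool [0.0026 0.009 ] world [0.5714 0.0844] need tool mm [-6.2 -9.7]
scene collar 38 tool [-0.0029  0.0004] world [0.5612 0.0841] need tool mm [-0.7 -1.1]
scene jar now (array([0.56110273, 0.08313928]), np.float64(0.0008246865158748201))
side jar now (array([0.56124821, 0.08464428]), np.float64(0.0009831870359623147))
scene6 (array([ 7, 66, 29, 16, 16, 14, 26, 68,  5,  1,  4,  7, 10, 22, 20, 39, 21,
       13,  8]), array([0.1  , 0.105, 0.11 , 0.115, 0.12 , 0.125, 0.13 , 0.135, 0.14 ,
       0.145, 0.15 , 0.155, 0.16 , 0.165, 0.17 , 0.175, 0.18 , 0.185,
       0.19 , 0.195]))
side6 (array([17, 25,  7,  5,  0,  0,  0,  0,  0,  0,  0,  3,  7, 12, 26, 65, 30,
        8,  9]), array([0.1  , 0.105, 0.11 , 0.115, 0.12 , 0.125, 0.13 , 0.135, 0.14 ,
       0.145, 0.15 , 0.155, 0.16 , 0.165, 0.17 , 0.175, 0.18 , 0.185,
       0.19 , 0.195]))
```

The collar is on the neck: TCP z is 0.1714 as predicted and there is 11 N of upward reaction. I'll ease off slightly, release and rise.

Call:
move_arm(moves=[{"dx": 0, "dy": 0, "dz": 0, "rx": 0, "ry": 0, "rz": 0, "claw": 255}, {"dx": 0, "dy": 0, "dz": -0.05, "rx": 0, "ry": 0, "rz": 0, "claw": 255}, {"dx": 0, "dy": 0, "dz": 0, "rx": 0, "ry": 0, "rz": 0, "claw": 255}, {"dx": 0, "dy": 0, "dz": 0, "rx": 0, "ry": 0, "rz": 0, "claw": 0}, {"dx": 0, "dy": 0, "dz": 0, "rx": 0, "ry": 0, "rz": 0, "claw": 0}, {"dx": 0, "dy": 0, "dz": 0, "rx": 0, "ry": 0, "rz": 0, "claw": 0}, {"dx": 0, "dy": 0, "dz": 0, "rx": 0, "ry": 0, "rz": 0, "claw": 0}, {"dx": 0, "dy": 0, "dz": 0, "rx": 0, "ry": 0, "rz": 0, "claw": 0}, {"dx": 0, "dy": 0, "dz": 0, "rx": 0, "ry": 0, "rz": 0, "claw": 0}, {"dx": 0, "dy": 0, "dz": 0, "rx": 0, "ry": 0, "rz": 0, "claw": 0}, {"dx": 0, "dy": 0, "dz": 0, "rx": 0, "ry": 0, "rz": 0, "claw": 0}])

```text
clock: 16.38
position: [0.5609, 0.0872, 0.1705]
orientation: [0.87, 0.493, -0.0, 0.0]
force: [0.2, -0.7, 0.4]
width: 0.0852
```

Call:
move_arm(moves=[{"dx": 0, "dy": 0, "dz": -0.8, "rx": 0, "ry": 0, "rz": 0, "claw": 0}, {"dx": 0, "dy": 0, "dz": -1.2, "rx": 0, "ry": 0, "rz": 0, "claw": 0}, {"dx": 0, "dy": 0, "dz": -2, "rx": 0, "ry": 0, "rz": 0, "claw": 0}, {"dx": 0, "dy": 0, "dz": -2, "rx": 0, "ry": 0, "rz": 0, "claw": 0}, {"dx": 0, "dy": 0, "dz": -2, "rx": 0, "ry": 0, "rz": 0, "claw": 0}, {"dx": 0, "dy": 0, "dz": -2, "rx": 0, "ry": 0, "rz": 0, "claw": 0}, {"dx": 0, "dy": 0, "dz": -2, "rx": 0, "ry": 0, "rz": 0, "claw": 0}, {"dx": 0, "dy": 0, "dz": -2, "rx": 0, "ry": 0, "rz": 0, "claw": 0}, {"dx": 0, "dy": 0, "dz": 0, "rx": 0, "ry": 0, "rz": 0, "claw": 0}])

```text
clock: 17.13
position: [0.5627, 0.0865, 0.3154]
orientation: [0.87, 0.493, 0.003, 0.001]
force: [0.3, -0.4, 0.6]
width: 0.0853
```

Run:
```python
from fit import *
goto(.522,.0215,.31,-121.3)
for nm in ("scene","side"):
    p,d,W=cloud(nm); save(p,nm+"7.png"); np.savez(nm+"7.npz",p=p,W=W)
    r=np.hypot(W[...,0]-.5605,W[...,1]-.0845)
    for a,b,rr in ((.129,.136,.017),):
        q=W[(r<.028)&(W[...,2]>a)&(W[...,2]<b)]; print(nm,"collar",len(q),fixr(q[:,:2],rr,np.array([.5605,.0845])) if len(q)>6 else "")
    t=W[(r<.1)&(W[...,2]>.165)&(W[...,2]<.19)&(W[...,1]>.05)]; print(nm,"head",len(t),t[:,2].max(),rect(t[:,:2]))
    g=(r<.036)&(W[...,2]>.04)&(W[...,2]<.085); print("jar",fixr(W[g][:,:2],.031,np.array([.56,.0845])))
    h=W[(W[...,2]>.222)&(W[...,2]<.236)&(np.hypot(W[...,0]-.52,W[...,1]-.018)<.04)]; print("handle",len(h),rect(h[:,:2]))
a=cv2.imread("pics/scene7.png")[120:260,270:430]; b=cv2.imread("pics/side7.png")[110:250,240:400]
cv2.imwrite("pics/c7.png",np.hstack([cv2.resize(a,(400,350),interpolation=3),cv2.resize(b,(400,350),interpolation=3)]))
```

```text
t 17.13 pos [0.5627 0.0865 0.3154] yaw -31.0 tilt [ 0.006  0.001 -1.   ] q7 -0.39 F [ 0.3 -0.4  0.6] w 0.0853
  d cm [-7.66 -0.14  0.51] rz 90.3
scene collar 42 (array([0.5614139 , 0.08477466]), np.float64(0.001741865640103194))
scene head 217 0.18204247012078412 ((576.034423828125, 104.53666687011719), (87.9317626953125, 26.384504318237305), 60.342987060546875)
jar (array([0.56090485, 0.08328703]), np.float64(0.0007513698191024924))
handle 98 ((522.4425048828125, 19.196868896484375), (14.389277458190918, 53.59159851074219), 58.252967834472656)
side collar 0 
side head 128 0.18119964296910596 ((571.9362182617188, 103.2110595703125), (83.166259765625, 23.982624053955078), 58.490474700927734)
jar (array([0.56051408, 0.08457984]), np.float64(0.0007173535881642955))
handle 107 ((520.644775390625, 20.419269561767578), (18.86011505126953, 49.303279876708984), 58.932437896728516)
```

View pics/c7.png

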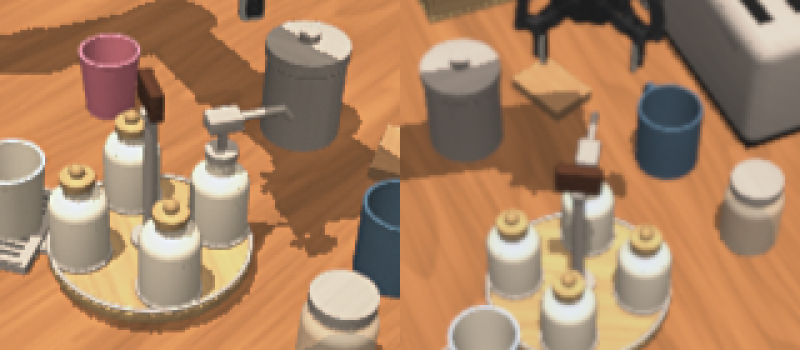

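The pump stands upright in the open jar with its collar on the neck and its spout outward (left view: head (222, 120), collar (222, 155)). Next is the handle.

Call:
move_arm(moves=[{"dx": -1.5, "dy": 0, "dz": 0, "rx": 0, "ry": 0, "rz": 0, "claw": 0}, {"dx": -1.5, "dy": 0, "dz": 0, "rx": 0, "ry": 0, "rz": 0, "claw": 0}, {"dx": -1.5, "dy": 0, "dz": 0, "rx": 0, "ry": 0, "rz": 0, "claw": 0}, {"dx": -1.5, "dy": 0, "dz": 0, "rx": 0, "ry": 0, "rz": 0, "claw": 0}, {"dx": -1.6, "dy": 0, "dz": 0, "rx": 0, "ry": 0, "rz": 0, "claw": 0}, {"dx": 0, "dy": 0, "dz": 0, "rx": 0, "ry": 0, "rz": 6.9, "claw": 0}, {"dx": 0, "dy": 0, "dz": 0, "rx": 0, "ry": 0, "rz": 6.9, "claw": 0}, {"dx": 0, "dy": 0, "dz": 0, "rx": 0, "ry": 0, "rz": 6.9, "claw": 0}, {"dx": 0, "dy": 0, "dz": 0, "rx": 0, "ry": 0, "rz": 6.9, "claw": 0}, {"dx": 0, "dy": 0, "dz": 0, "rx": 0, "ry": 0, "rz": 6.9, "claw": 0}, {"dx": 0, "dy": 0, "dz": 0, "rx": 0, "ry": 0, "rz": 6.9, "claw": 0}, {"dx": 0, "dy": 0, "dz": 0, "rx": 0, "ry": 0, "rz": 6.9, "claw": 0}, {"dx": 0, "dy": 0, "dz": 0, "rx": 0, "ry": 0, "rz": 6.9, "claw": 0}, {"dx": 0, "dy": 0, "dz": 0, "rx": 0, "ry": 0, "rz": 6.9, "claw": 0}, {"dx": 0, "dy": 0, "dz": 0, "rx": 0, "ry": 0, "rz": 6.9, "claw": 0}, {"dx": 0, "dy": 0, "dz": 0, "rx": 0, "ry": 0, "rz": 6.9, "claw": 0}, {"dx": 0, "dy": 0, "dz": 0, "rx": 0, "ry": 0, "rz": 6.9, "claw": 0}, {"dx": 0, "dy": 0, "dz": 0, "rx": 0, "ry": 0, "rz": 6.9, "claw": 0}, {"dx": 0, "dy": 0, "dz": 0, "rx": 0, "ry": 0, "rz": 0, "claw": 0}, {"dx": 0, "dy": 0, "dz": 0, "rx": 0, "ry": 0, "rz": 0, "claw": 0}])

```text
clock: 18.9
position: [0.5213, 0.0212, 0.3105]
orientation: [0.965, -0.263, -0.0, -0.0]
force: [-0.7, -0.1, -0.3]
width: 0.0853
```

Run:
```python
from fit import *
goto(.522,.0215,.215,-121.4)
```

```text
t 18.9 pos [0.5213 0.0212 0.3105] yaw -120.5 tilt [-0.  0. -1.] q7 -1.75 F [-0.7 -0.1 -0.3] w 0.0853
  d cm [ 0.05 -0.06  9.55] rz 0.9
```

Call:
move_arm(newtons=40, moves=[{"dx": 0.05, "dy": -0.05, "dz": 1.5, "rx": 0, "ry": 0, "rz": 0.9, "claw": 0}, {"dx": 0, "dy": 0, "dz": 1.6, "rx": 0, "ry": 0, "rz": 0, "claw": 0}, {"dx": 0, "dy": 0, "dz": 1.6, "rx": 0, "ry": 0, "rz": 0, "claw": 0}, {"dx": 0, "dy": 0, "dz": 1.6, "rx": 0, "ry": 0, "rz": 0, "claw": 0}, {"dx": 0, "dy": 0, "dz": 1.6, "rx": 0, "ry": 0, "rz": 0, "claw": 0}, {"dx": 0, "dy": 0, "dz": 1.6, "rx": 0, "ry": 0, "rz": 0, "claw": 0}, {"dx": 0, "dy": 0, "dz": 0, "rx": 0, "ry": 0, "rz": 0, "claw": 0}, {"dx": 0, "dy": 0, "dz": 0, "rx": 0, "ry": 0, "rz": 0, "claw": 120}, {"dx": 0, "dy": 0, "dz": 0, "rx": 0, "ry": 0, "rz": 0, "claw": 255}, {"dx": 0, "dy": 0, "dz": 0, "rx": 0, "ry": 0, "rz": 0, "claw": 255}, {"dx": 0, "dy": 0, "dz": 0, "rx": 0, "ry": 0, "rz": 0, "claw": 255}, {"dx": 0, "dy": 0, "dz": 0, "rx": 0, "ry": 0, "rz": 0, "claw": 255}, {"dx": 0, "dy": 0, "dz": 0, "rx": 0, "ry": 0, "rz": 0, "claw": 255}, {"dx": 0, "dy": 0, "dz": 0, "rx": 0, "ry": 0, "rz": 0, "claw": 255}, {"dx": 0, "dy": 0, "dz": 0, "rx": 0, "ry": 0, "rz": 0, "claw": 255}])

```text
clock: 20.15
position: [0.5228, 0.0224, 0.216]
orientation: [0.962, -0.272, 0.0, -0.0]
force: [-1.6, 1.5, 6.6]
width: 0.0144
```

Run:
```python
from fit import *
goto(.522,.0215,.215,26.3)
```

```text
t 20.15 pos [0.5228 0.0224 0.216 ] yaw -121.5 tilt [ 0.001  0.001 -1.   ] q7 -1.67 F [-1.6  1.5  6.6] w 0.0144
  d cm [-0.02  0.12  0.1 ] rz -147.8
```

Call:
move_arm(moves=[{"dx": 0, "dy": 0, "dz": 0, "rx": 0, "ry": 0, "rz": -1, "claw": 255}, {"dx": 0, "dy": 0, "dz": 0, "rx": 0, "ry": 0, "rz": -2, "claw": 255}, {"dx": 0, "dy": 0, "dz": 0, "rx": 0, "ry": 0, "rz": -3, "claw": 255}, {"dx": 0, "dy": 0, "dz": 0, "rx": 0, "ry": 0, "rz": -3, "claw": 255}, {"dx": 0, "dy": 0, "dz": 0, "rx": 0, "ry": 0, "rz": -4, "claw": 255}, {"dx": 0, "dy": 0, "dz": 0, "rx": 0, "ry": 0, "rz": -4, "claw": 255}, {"dx": 0, "dy": 0, "dz": 0, "rx": 0, "ry": 0, "rz": -4, "claw": 255}, {"dx": 0, "dy": 0, "dz": 0, "rx": 0, "ry": 0, "rz": -4, "claw": 255}, {"dx": 0, "dy": 0, "dz": 0, "rx": 0, "ry": 0, "rz": -4, "claw": 255}, {"dx": 0, "dy": 0, "dz": 0, "rx": 0, "ry": 0, "rz": -4, "claw": 255}, {"dx": 0, "dy": 0, "dz": 0, "rx": 0, "ry": 0, "rz": -4, "claw": 255}, {"dx": 0, "dy": 0, "dz": 0, "rx": 0, "ry": 0, "rz": -4, "claw": 255}, {"dx": 0, "dy": 0, "dz": 0, "rx": 0, "ry": 0, "rz": -4, "claw": 255}, {"dx": 0, "dy": 0, "dz": 0, "rx": 0, "ry": 0, "rz": -4, "claw": 255}, {"dx": 0, "dy": 0, "dz": 0, "rx": 0, "ry": 0, "rz": -4, "claw": 255}, {"dx": 0, "dy": 0, "dz": 0, "rx": 0, "ry": 0, "rz": -3, "claw": 255}, {"dx": 0, "dy": 0, "dz": 0, "rx": 0, "ry": 0, "rz": -2, "claw": 255}, {"dx": 0, "dy": 0, "dz": 0, "rx": 0, "ry": 0, "rz": -1, "claw": 255}, {"dx": 0, "dy": 0, "dz": 0, "rx": 0, "ry": 0, "rz": 0, "claw": 255}])

```text
clock: 21.73
position: [0.5228, 0.0226, 0.216]
orientation: [0.971, 0.238, 0.0, -0.0]
force: [-0.9, 2.4, 6.1]
width: 0.0147
```

Run:
```python
from fit import *
goto(.522,.0215,.215,26.3); print(get_state()["wrist_torque"])
```

```text
t 21.73 pos [0.5228 0.0226 0.216 ] yaw -62.5 tilt [ 0.001  0.001 -1.   ] q7 -0.84 F [-0.9  2.4  6.1] w 0.0147
  d cm [-0.12  0.06  0.1 ] rz -88.8
[0.3597195  0.24002238 0.0065136 ]
```

Call:
move_arm(moves=[{"dx": 0, "dy": 0, "dz": 0, "rx": 0, "ry": 0, "rz": -1, "claw": 255}, {"dx": 0, "dy": 0, "dz": 0, "rx": 0, "ry": 0, "rz": -3, "claw": 255}, {"dx": 0, "dy": 0, "dz": 0, "rx": 0, "ry": 0, "rz": -4.8, "claw": 255}, {"dx": 0, "dy": 0, "dz": 0, "rx": 0, "ry": 0, "rz": -4.8, "claw": 255}, {"dx": 0, "dy": 0, "dz": 0, "rx": 0, "ry": 0, "rz": -4.8, "claw": 255}, {"dx": 0, "dy": 0, "dz": 0, "rx": 0, "ry": 0, "rz": -4.8, "claw": 255}, {"dx": 0, "dy": 0, "dz": 0, "rx": 0, "ry": 0, "rz": -4.8, "claw": 255}, {"dx": 0, "dy": 0, "dz": 0, "rx": 0, "ry": 0, "rz": -4.8, "claw": 255}, {"dx": 0, "dy": 0, "dz": 0, "rx": 0, "ry": 0, "rz": -4.8, "claw": 255}, {"dx": 0, "dy": 0, "dz": 0, "rx": 0, "ry": 0, "rz": -4.8, "claw": 255}, {"dx": 0, "dy": 0, "dz": 0, "rx": 0, "ry": 0, "rz": -4.8, "claw": 255}, {"dx": 0, "dy": 0, "dz": 0, "rx": 0, "ry": 0, "rz": -4.8, "claw": 255}, {"dx": 0, "dy": 0, "dz": 0, "rx": 0, "ry": 0, "rz": -4.8, "claw": 255}, {"dx": 0, "dy": 0, "dz": 0, "rx": 0, "ry": 0, "rz": -4.8, "claw": 255}, {"dx": 0, "dy": 0, "dz": 0, "rx": 0, "ry": 0, "rz": -4.8, "claw": 255}, {"dx": 0, "dy": 0, "dz": 0, "rx": 0, "ry": 0, "rz": -4.8, "claw": 255}, {"dx": 0, "dy": 0, "dz": 0, "rx": 0, "ry": 0, "rz": -4, "claw": 255}, {"dx": 0, "dy": 0, "dz": 0, "rx": 0, "ry": 0, "rz": -3, "claw": 255}, {"dx": 0, "dy": 0, "dz": 0, "rx": 0, "ry": 0, "rz": -1, "claw": 255}, {"dx": 0, "dy": 0, "dz": 0, "rx": 0, "ry": 0, "rz": 0, "claw": 255}])

```text
clock: 23.4
position: [0.5226, 0.0227, 0.216]
orientation: [0.597, 0.803, 0.0, -0.0]
force: [-2.2, 2.5, 7.4]
width: 0.0142
```

```bash
cat > fin.py <<'E'
from fit import *
def fin(tag):
    goto(.522,.0215,.215,26.3)
    for nm,ax in (("scene",(.5216,.0208)),("side",(.5214,.0218))):
        p,d,W=cloud(nm); save(p,nm+tag+".png"); X,Y,Z=np.moveaxis(W,-1,0); ax=np.array(ax)
        c=W[(np.hypot(X-.385,Y+.0455)<.05)&(Z>.09)&(Z<.104)]; cc=circ(c[:,:2]); print(nm,"cup",len(c),cc)
        j0=ax+.074*np.array([np.cos(np.radians(206)),np.sin(np.radians(206))])
        q=W[(np.hypot(*(W[...,:2]-j0).transpose(2,0,1))<.042)&(Z>.04)&(Z<.085)]
        for _ in range(3): o,e=fixr(q[:,:2],.031,j0 if _==0 else o); q=q[np.abs(np.hypot(*(q[:,:2]-o).T)-.031)<.004]
        print(" jar",o.round(4),e.round(4),"ang",np.degrees(np.arctan2(*(o-ax)[::-1])).round(1)%360,"r",np.linalg.norm(o-ax).round(4))
        h=W[(np.hypot(X-.43,Y+.03)<.12)&(Z>.155)&(Z<.19)&(np.hypot(X-.522,Y-.0215)>.045)]; print(" head+spout",len(h),h[:,2].max().round(4),rect(h[:,:2]))
    return
E
python3 - <<'E'
from fin import *
fin("8")
E
```

```text
t 23.4 pos [0.5226 0.0227 0.216 ] yaw 16.7 tilt [ 0.     0.001 -1.   ] q7 0.36 F [-2.2  2.5  7.4] w 0.0142
  d cm [-0.09 -0.09  0.1 ] rz -9.6
scene cup 213 (array([ 0.38513848, -0.04749308]), np.float64(0.035393990597811655))
 jar [ 4.505e-01 -2.000e-04] 0.0008 ang 196.5 r 0.0742
 head+spout 227 0.1817 ((427.2337341308594, -12.642250061035156), (90.54467010498047, 27.022207260131836), 21.686189651489258)
side cup 197 (array([ 0.3835094 , -0.04621102]), np.float64(0.036025019580521414))
 jar [0.4502 0.001 ] 0.0009 ang 196.3 r 0.0741
 head+spout 216 0.1851 ((423.3971862792969, -7.932950973510742), (91.37318420410156, 27.738832473754883), 16.445178985595703)
```

Call:
move_arm(moves=[{"dx": 0, "dy": 0, "dz": 0, "rx": 0, "ry": 0, "rz": -1, "claw": 255}, {"dx": 0, "dy": 0, "dz": 0, "rx": 0, "ry": 0, "rz": -3, "claw": 255}, {"dx": 0, "dy": 0, "dz": 0, "rx": 0, "ry": 0, "rz": -3, "claw": 255}, {"dx": 0, "dy": 0, "dz": 0, "rx": 0, "ry": 0, "rz": -2, "claw": 255}, {"dx": 0, "dy": 0, "dz": 0, "rx": 0, "ry": 0, "rz": -0.8, "claw": 255}, {"dx": 0, "dy": 0, "dz": 0, "rx": 0, "ry": 0, "rz": 0, "claw": 255}, {"dx": 0, "dy": 0, "dz": 0, "rx": 0, "ry": 0, "rz": 0, "claw": 255}, {"dx": 0, "dy": 0, "dz": 0, "rx": 0, "ry": 0, "rz": 0, "claw": 255}, {"dx": 0, "dy": 0, "dz": 0, "rx": 0, "ry": 0, "rz": 0, "claw": 255}])

```text
clock: 24.25
position: [0.5226, 0.0226, 0.216]
orientation: [0.526, 0.85, 0.0, -0.0]
force: [-1.8, 2.1, 6.7]
width: 0.0146
```

Run:
```python
from fin import *
fin("9")
a=cv2.imread("pics/scene9.png")[120:260,230:390]; b=cv2.imread("pics/side9.png")[150:290,220:380]
cv2.imwrite("pics/c9.png",np.hstack([cv2.resize(a,(400,350),interpolation=3),cv2.resize(b,(400,350),interpolation=3)]))
```

```text
t 24.25 pos [0.5226 0.0226 0.216 ] yaw 26.5 tilt [ 0.     0.001 -1.   ] q7 0.51 F [-1.8  2.1  6.7] w 0.0146
  d cm [-0.08 -0.1   0.1 ] rz 0.2
scene cup 218 (array([ 0.38477054, -0.04739964]), np.float64(0.03556233223418845))
 jar [ 0.455 -0.012] 0.0008 ang 206.2 r 0.0743
 head+spout 235 0.1818 ((434.56793212890625, -29.909412384033203), (90.9871826171875, 28.933664321899414), 36.0651741027832)
side cup 203 (array([ 0.38521688, -0.0462927 ]), np.float64(0.0363935175762752))
 jar [ 0.4547 -0.0109] 0.0007 ang 206.1 r 0.0742
 head+spout 209 0.1828 ((430.0138244628906, -24.71023941040039), (89.94991302490234, 25.236974716186523), 25.554296493530273)
```

View pics/c9.png

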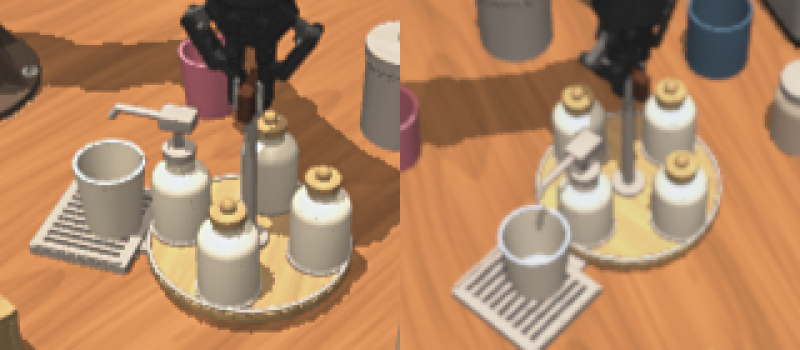

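The jar is in front and the spout is over the cup: left view spout tip (112, 112), cup rim (110, 160). The fingers are on the handle, clear of the pump, and the cup has not moved. Handing in.

```bash
python3 -c "
from cell import job_done,get_state
print(job_done()); s=get_state(); print(s['clock'],s['position'],s['width'])"
```

```text
the job is handed in; nothing more can be done
None
the job is handed in; nothing more can be done
```

The job is handed in at about 24 s of the 64 s allowed, with no verdict reported. The smaller pump is upright in the open jar, and the arm is holding the carousel by its centre handle.

**What I did:** I took the pump from the rack and lowered it into the open jar until the collar sat on the neck. There, TCP z was 0.1714 m as predicted, with about 11 N of upward reaction. I released it, gripped the handle with 40 N and turned the carousel about 148° to the cup.

**Last checks:**
- **Jar position:** it stands at 206.2° (scene camera) and 206.1° (side camera) about the carousel's axis. The cup is at about 206.4°, so the jar is less than 1 mm off its place.
- **Pump and spout:** the pump looked seated and upright, with the spout over the cup by picture. I made no numeric fit of the distance from spout end to cup centre.
- **Cup:** it stands within about 2 mm of its start, which is within the measuring noise.
- **Handle grip:** the TCP is about 2 mm from the handle's grip point, and the fingers are clear of the pump.

**Disagreements:**
- **Camera offset:** the wrist camera put positions about 1–3 mm off from the two fixed cameras. I went with the fixed ones for the fit, and the pump went in without side force.
- **Spout angle:** at the end the scene camera gave 216° and the side camera 206°. The scene fit probably caught other points as well.

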